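Right the fallen infusion bottles and stack the vial cartons in running bond

ROBOT

A 6-joint arm with a two-finger parallel gripper is mounted at the origin on the work surface. World frame = base frame: x ahead of the robot, y to its left, z up, the work surface at z = 0. Lengths are in m, angles in rad, forces in N, time in s.
With the tool pointing down it reaches from about 0.275 to 0.75 m from the base axis. Payload 10.2 kg.
Tool frame: the origin (TCP) lies on the centre line of the jaws, within the pads' length; the fingertips stand 22 mm ahead of it and the grasp point (between the pads) lies 3 mm ahead of it (manip.tip_reach is the distance from the TCP to the fingertips, in m); z points along the fingers, x is the direction in which the jaws open and shut, and the axes are right-handed (so a half turn about z gives the same grasp; the last joint's range is limited). The gripper opens to 85 mm and grips with 20 to 120 N. Pads are 22 mm wide; open, the fingers measure 114 mm over their backs; the gripper's body (76 mm by 85 mm) begins 54 mm behind the grasp point. The pads swing forward as they close: fully open they stand 13 mm farther back than shut.
Start: joints at [-1.544, 0.313, 1.498, -0, 1.331, -0.223], TCP at [0.13, -0.509, 0.253] pointing down, gripper open.
Joint ranges: [-2.94, 2.94], [-0.97, 2.17], [0.19, 2.56], [-1.23, 4.37], [0.02, 3.11], [-2.88, 2.88]. Speed limits (rad/s): [2.39, 2.39, 3.01, 3.14, 3.14, 3.14].

INTERFACE

Orientations are given as a unit quaternion [x, y, z, w].
In Python, from station import manip, optics gives the robot as it stands.
- The arm moves only by the shell command python3 -m pendant 'ROWS' [OPENING] [FORCE]. ROWS is JSON, a list of rows, each a list of 4 numbers: the shift along the tool's x, y, z in cm, then the turn about the tool's z in degrees. In form: [[x, y, z, spin], ...]. A call has 1 to 20 rows; each row shifts and turns the commanded pose from where the row before left it, along the tool's axes as they then stand; what a row does not reach is not made up. A row lasts 1/10 s, in which the tool goes at most 50 mm and 8.59 degrees, less where a joint would pass 70% of its speed; a pose out of reach is approached as far as the arm can. A call is refused whole if a number of a shift passes 5 or a number of a turn 8.59, either way. A call with a gripper value outside its range is refused whole. OPENING is the gripper's target within -1 to 1 (shut at 1, half-way at 0, fully open at -1), set as the call begins (- or left out, the last holds). The fingers move at their own pace and stop on an object; FORCE is the grip in N (left out, the last holds). Time passes only in rows, so rows that do not move let the fingers close. It gives the time, the measured TCP pose, the force and the opening at its end, in the units of the state.
- manip.observe(): the state, without advancing time (a new reading comes with each control period).
- optics.camera(name): name is "side" or "top" or "wrist"; returns the picture (384x512x3 uint8, red, green, blue); there is no depth.
- optics.camera_model(name): a dict with "camera_matrix" (3x3 intrinsics, pixels), "cam_to_world" (4x4, takes a point from camera to world coordinates). Camera axes: x right, y down, z forward; pixel columns grow to the right and rows downward; lengths in m; the calibration is good to about 2 mm. A picture is of the moment at which its call begins: read the wrist's pose just before it. camera_model takes no time and is no camera call; for the wrist camera it gives the pose at the moment of the call.
- manip.sign_off(): hands the job in, once; it reports no verdict.
The state is a dict: "time_s": time; "q": joint angles; "qd": joint speeds; "joint_efforts": joint torques, N m; "eef_pos": TCP position; "eef_rot": TCP orientation; "contact_force": force on the tool from outside, world axes, zero at the start; "torque": the same for the moment, N m; "finger_gap": finger opening in m.
Only numpy, scipy, OpenCV 4.12 (cv2) and the standard library are available. Lean on these libraries where they do the work, as an engineer would, in place of code of your own. Each camera call takes 0.05 s, during which the arm holds its last target.

TASK

Two infusion bottles have fallen over, one in the steel tray: stand both upright on the paper sheet. Then stack all the vial cartons lying on the counter in the tray in running bond, lengthwise along the middle of the tray with their long faces flush: three end to end in the bottom course to fill its length, then up to two in the second course and one on top as far as the cartons go, each shifted half a length so that it sits centred over a joint below. Leave the basket, the dish and the vials where they are, and let everything stand free at the end.

Things in the scene. Friction and masses are not known exactly. Their poses are not given: they have to be found in the camera images.
- carton1_c (a point): a plain white vial carton with a thin blue-grey band near each end, 100 mm long (its x axis), 44 x 44 mm square in section, about 0.12 kg; point at its centre. It starts flat on the counter, 22 mm up. 4 to 6 such cartons are there; an absent one reads None
- carton2_c (a point): another carton like carton1, or absent; point at its centre, x along its 100 mm length
- carton3_c (a point): another carton like carton1, or absent; point at its centre, x along its 100 mm length
- carton4_c (a point): another carton like carton1, or absent; point at its centre, x along its 100 mm length
- carton5_c (a point): another carton like carton1, or absent; point at its centre, x along its 100 mm length
- carton6_c (a point): another carton like carton1, or absent; point at its centre, x along its 100 mm length
- bottle1_c (a point): clear plastic infusion bottle with paper label and grey cap, 150 mm tall, 0.26 kg; block body 62 (y) x 46 (x) mm, 105 mm high; round cap, 31 mm across, from 124 to 150 mm above the base. Point on its axis, 75 mm from base; z axis from base to cap. Pinched softly (4 N) by the cap and lifted, it swings to hang upright. Starts lying on a broad face in the tray, axis 23 mm above its floor
- bottle2_c (a point): clear plastic infusion bottle with paper label and grey cap, 150 mm tall, 0.26 kg; block body 62 (y) x 46 (x) mm, 105 mm high; round cap, 31 mm across, from 124 to 150 mm above the base. Point on its axis, 75 mm from base; z axis from base to cap. Pinched softly (4 N) by the cap and lifted, it swings to hang upright. Starts lying on a broad face on the paper sheet, axis 23 mm up
- tray_floor (a point): centre of the inner floor of the shallow stainless tray, 3 mm above the counter; y axis along the tray's length, x across, z up. Inside 318 mm long and 150 mm wide, rim 12 mm above the counter. The tray is fixed. Three cartons end to end take 300 of the 318 mm
- sheet_mid (a point): centre of the flat white paper order sheet with grey ruled lines fixed on the counter, 210 mm (its x axis) by 148 mm (y axis), height 0
- basket_c (a point): bystander: green slotted basket of syringes, 110 x 170 x 63 mm; point on its upright axis 20 mm above the counter; leave it alone
- dish_c (a point): bystander: steel instrument dish with forceps, 90 x 170 x 22 mm; point on its upright axis 20 mm above the counter; leave it alone
- vial1_c (a point): bystander: small amber vial, 26 mm diameter, 50 mm tall; point on its upright axis 20 mm above the counter; leave it alone
- vial2_c (a point): bystander: small amber vial like vial1; point on its upright axis 20 mm above the counter; leave it alone
Mind the look-alikes: they are no part of the job. Leave any brown, red or turquoise look-alike of the part that bears carton6_c alone.

How it is judged:
At the end, for the whole second after the job is handed in: Cartons laid 3-2-1 along the tray: within 12 mm of their places (bottom 0 and +-101 mm, second +-50.5 mm, top 0) and of its centre line, 8 mm in height, 8 degrees in line. Bottles upright within 5.7 degrees on the sheet, axes 24 mm or more inside its edges. All at rest (x of carton1_c in the frame of tray_floor between -0.012 and 0.012 m and angle between the x axis of each of carton1_c, carton2_c, carton3_c, carton4_c, carton5_c, carton6_c and the y axis of tray_floor, either way round below 0.14 rad and ((y of carton1_c in the frame of tray_floor between -0.113 and -0.089 m and z of carton1_c in the frame of tray_floor between 0.014 and 0.03 m) or (y of carton1_c in the frame of tray_floor between -0.012 and 0.012 m and z of carton1_c in the frame of tray_floor between 0.014 and 0.03 m) or (y of carton1_c in the frame of tray_floor between 0.089 and 0.113 m and z of carton1_c in the frame of tray_floor between 0.014 and 0.03 m) or (y of carton1_c in the frame of tray_floor between -0.0625 and -0.0385 m and z of carton1_c in the frame of tray_floor between 0.058 and 0.074 m) or (y of carton1_c in the frame of tray_floor between 0.0385 and 0.0625 m and z of carton1_c in the frame of tray_floor between 0.058 and 0.074 m) or (y of carton1_c in the frame of tray_floor between -0.012 and 0.012 m and z of carton1_c in the frame of tray_floor between 0.102 and 0.118 m)) and x of carton2_c in the frame of tray_floor between -0.012 and 0.012 m and ((y of carton2_c in the frame of tray_floor between -0.113 and -0.089 m and z of carton2_c in the frame of tray_floor between 0.014 and 0.03 m) or (y of carton2_c in the frame of tray_floor between -0.012 and 0.012 m and z of carton2_c in the frame of tray_floor between 0.014 and 0.03 m) or (y of carton2_c in the frame of tray_floor between 0.089 and 0.113 m and z of carton2_c in the frame of tray_floor between 0.014 and 0.03 m) or (y of carton2_c in the frame of tray_floor between -0.0625 and -0.0385 m and z of carton2_c in the frame of tray_floor between 0.058 and 0.074 m) or (y of carton2_c in the frame of tray_floor between 0.0385 and 0.0625 m and z of carton2_c in the frame of tray_floor between 0.058 and 0.074 m) or (y of carton2_c in the frame of tray_floor between -0.012 and 0.012 m and z of carton2_c in the frame of tray_floor between 0.102 and 0.118 m)) and x of carton3_c in the frame of tray_floor between -0.012 and 0.012 m and ((y of carton3_c in the frame of tray_floor between -0.113 and -0.089 m and z of carton3_c in the frame of tray_floor between 0.014 and 0.03 m) or (y of carton3_c in the frame of tray_floor between -0.012 and 0.012 m and z of carton3_c in the frame of tray_floor between 0.014 and 0.03 m) or (y of carton3_c in the frame of tray_floor between 0.089 and 0.113 m and z of carton3_c in the frame of tray_floor between 0.014 and 0.03 m) or (y of carton3_c in the frame of tray_floor between -0.0625 and -0.0385 m and z of carton3_c in the frame of tray_floor between 0.058 and 0.074 m) or (y of carton3_c in the frame of tray_floor between 0.0385 and 0.0625 m and z of carton3_c in the frame of tray_floor between 0.058 and 0.074 m) or (y of carton3_c in the frame of tray_floor between -0.012 and 0.012 m and z of carton3_c in the frame of tray_floor between 0.102 and 0.118 m)) and x of carton4_c in the frame of tray_floor between -0.012 and 0.012 m and ((y of carton4_c in the frame of tray_floor between -0.113 and -0.089 m and z of carton4_c in the frame of tray_floor between 0.014 and 0.03 m) or (y of carton4_c in the frame of tray_floor between -0.012 and 0.012 m and z of carton4_c in the frame of tray_floor between 0.014 and 0.03 m) or (y of carton4_c in the frame of tray_floor between 0.089 and 0.113 m and z of carton4_c in the frame of tray_floor between 0.014 and 0.03 m) or (y of carton4_c in the frame of tray_floor between -0.0625 and -0.0385 m and z of carton4_c in the frame of tray_floor between 0.058 and 0.074 m) or (y of carton4_c in the frame of tray_floor between 0.0385 and 0.0625 m and z of carton4_c in the frame of tray_floor between 0.058 and 0.074 m) or (y of carton4_c in the frame of tray_floor between -0.012 and 0.012 m and z of carton4_c in the frame of tray_floor between 0.102 and 0.118 m)) and x of carton5_c in the frame of tray_floor between -0.012 and 0.012 m and ((y of carton5_c in the frame of tray_floor between -0.113 and -0.089 m and z of carton5_c in the frame of tray_floor between 0.014 and 0.03 m) or (y of carton5_c in the frame of tray_floor between -0.012 and 0.012 m and z of carton5_c in the frame of tray_floor between 0.014 and 0.03 m) or (y of carton5_c in the frame of tray_floor between 0.089 and 0.113 m and z of carton5_c in the frame of tray_floor between 0.014 and 0.03 m) or (y of carton5_c in the frame of tray_floor between -0.0625 and -0.0385 m and z of carton5_c in the frame of tray_floor between 0.058 and 0.074 m) or (y of carton5_c in the frame of tray_floor between 0.0385 and 0.0625 m and z of carton5_c in the frame of tray_floor between 0.058 and 0.074 m) or (y of carton5_c in the frame of tray_floor between -0.012 and 0.012 m and z of carton5_c in the frame of tray_floor between 0.102 and 0.118 m)) and x of carton6_c in the frame of tray_floor between -0.012 and 0.012 m and ((y of carton6_c in the frame of tray_floor between -0.113 and -0.089 m and z of carton6_c in the frame of tray_floor between 0.014 and 0.03 m) or (y of carton6_c in the frame of tray_floor between -0.012 and 0.012 m and z of carton6_c in the frame of tray_floor between 0.014 and 0.03 m) or (y of carton6_c in the frame of tray_floor between 0.089 and 0.113 m and z of carton6_c in the frame of tray_floor between 0.014 and 0.03 m) or (y of carton6_c in the frame of tray_floor between -0.0625 and -0.0385 m and z of carton6_c in the frame of tray_floor between 0.058 and 0.074 m) or (y of carton6_c in the frame of tray_floor between 0.0385 and 0.0625 m and z of carton6_c in the frame of tray_floor between 0.058 and 0.074 m) or (y of carton6_c in the frame of tray_floor between -0.012 and 0.012 m and z of carton6_c in the frame of tray_floor between 0.102 and 0.118 m)) and angle between each of bottle1_c, bottle2_c's own z axis and vertical below 0.1 rad and height (world z) of bottle1_c between 0.067 and 0.083 m and x of bottle1_c in the frame of sheet_mid between -0.08 and 0.08 m and y of bottle1_c in the frame of sheet_mid between -0.05 and 0.05 m and height (world z) of bottle2_c between 0.067 and 0.083 m and x of bottle2_c in the frame of sheet_mid between -0.08 and 0.08 m and y of bottle2_c in the frame of sheet_mid between -0.05 and 0.05 m and linear speed of each of carton1, carton2, carton3, carton4, carton5, carton6, bottle1, bottle2 below 0.03 m/s); the robot touches nothing.
It fails at once if the basket, the dish or a vial is pushed more than 30 mm from its place (distance of any of basket_c, dish_c, vial1_c, vial2_c from where it was at the start of the episode above 0.03 m).
Of carton1, carton2, carton3, carton4, carton5, carton6 only 4 to 6 are there at a start; the rules pass over those that are not, and their reading is None.
At some moment in a run one of carton1, carton2, carton3, carton4, carton5, carton6, bottle1, bottle2 may be knocked a few centimetres aside while the robot is not near it.
Once in a run the grip may slacken for a moment while it holds something.
It also fails if it takes over 210 s, if anything falls off the work surface, if the arm or the gripper's body presses on something with over 40 N, if the wrist force passes 120 N, or if a joint passes its speed limit or range.

## Working session

There is one attempt and no reset: what is moved stays moved. The work goes in short steps, Python scripts to look and compute and a shell command to move; the robot and the scene stay as the last step left them, time stands still between calls to the robot, and variables do not carry over. Pictures are saved under pics/ and viewed, and the job is handed in when it is done.

```bash
ls; mkdir -p pics
python3 - <<'E'
from station import manip, optics
import cv2
s=manip.observe();print(s)
for n in("top","side","wrist"):
    im=optics.camera(n);cv2.imwrite(f"pics/{n}0.png",im[:,:,::-1])
    m=optics.camera_model(n);print(n,m)
E
```

```text
pics
{'time_s': 0.0, 'q': array([-1.54438497e+00,  3.13469937e-01,  1.49845940e+00, -5.59054205e-05,
        1.33102500e+00, -2.23376218e-01]), 'qd': array([-0.00066981,  0.00112233,  0.00088597,  0.00152244,  0.00112092,
        0.00086975]), 'joint_efforts': array([ 5.18978140e-04, -4.12269294e+01, -2.59742779e+01, -1.83358225e-04,
        4.14496768e-03,  6.50595631e-07]), 'eef_pos': array([ 0.12976012, -0.50845892,  0.25271647]), 'eef_rot': array([ 7.89686792e-01, -6.13509826e-01, -4.52748407e-04, -5.09211248e-04]), 'contact_force': array([-0.47499325,  0.03469309,  0.0749595 ]), 'torque': array([0.06566549, 0.00188528, 0.04222247]), 'finger_gap': 0.08542865098212615}
top {'camera_matrix': array([[405.18593464,   0.        , 255.57013852],
       [  0.        , 405.18593464, 192.60149693],
       [  0.        ,   0.        ,   1.        ]]), 'cam_to_world': array([[-1.14254335e-02, -9.98363472e-01,  5.60342554e-02,
         4.53075513e-01],
       [-9.99934557e-01,  1.13747886e-02, -1.22268596e-03,
         7.70992146e-02],
       [ 5.83307186e-04, -5.60445581e-02, -9.98428098e-0
[... 392 characters left out ...]
 0.61929757, -0.51030539,  0.62996046],
       [-0.00315451, -0.63773211, -0.77025178,  0.91916326],
       [ 0.        ,  0.        ,  0.        ,  1.        ]])}
wrist {'camera_matrix': array([[344.28813274,   0.        , 258.57479655],
       [  0.        , 344.28813274, 192.58490711],
       [  0.        ,   0.        ,   1.        ]]), 'cam_to_world': array([[ 2.47287642e-01, -9.31966424e-01, -2.65117723e-01,
         1.97838014e-01],
       [-9.68941797e-01, -2.38072438e-01, -6.68827930e-02,
        -4.91709454e-01],
       [-7.84705244e-04,  2.73422931e-01, -9.61893593e-01,
         3.73922126e-01],
       [ 0.00000000e+00,  0.00000000e+00,  0.00000000e+00,
         1.00000000e+00]])}
```

View pics/top0.png

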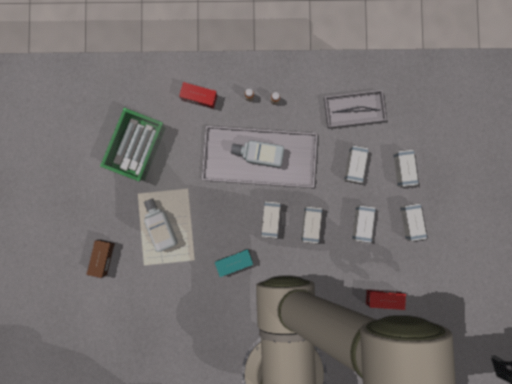

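View pics/side0.png

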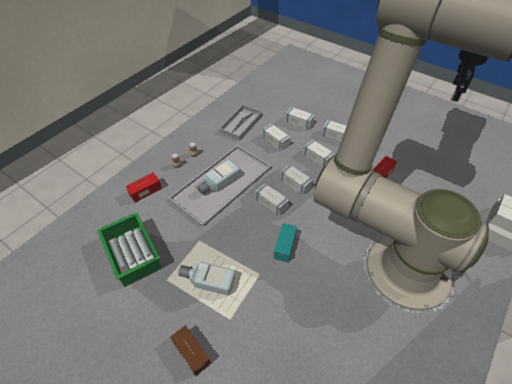

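View pics/wrist0.png

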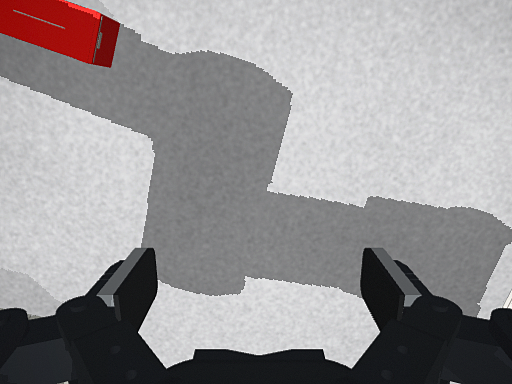

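```bash
cat > h.py <<'E'
import numpy as np,cv2
from station import manip, optics
def p2w(name,u,v,z,m=None):
    m=m or optics.camera_model(name);K=m["camera_matrix"];T=m["cam_to_world"]
    d=T[:3,:3]@np.linalg.solve(K,[u,v,1.]);o=T[:3,3]
    return o+d*(z-o[2])/d[2]
def w2p(name,p,m=None):
    m=m or optics.camera_model(name);K=m["camera_matrix"];T=m["cam_to_world"]
    c=T[:3,:3].T@(np.asarray(p,float)-T[:3,3]);q=K@c;return q[:2]/q[2]
def crop(im,x0,y0,x1,y1,s,fn):
    c=cv2.resize(im[y0:y1,x0:x1],None,fx=s,fy=s,interpolation=cv2.INTER_CUBIC)
    cv2.imwrite(fn,c[:,:,::-1])
def pose():
    s=manip.observe();a,b,c,d=s["eef_rot"]
    from scipy.spatial.transform import Rotation as R
    M=R.from_quat(s["eef_rot"]).as_matrix()
    return s,M
def go(x,y,z,ax):
    """ax: wanted angle (deg) of tool x axis in world, mod 180. prints deltas in tool axes BEFORE any spin (cm), spin deg"""
    s,M=pose();p=s["eef_pos"]
    cur=np.degrees(np.arctan2(M[1,0],M[0,0]))
    d=np.array([x,y,z])-p
    t=M.T@d*100
    spin=-((ax-cur+90)%180-90)   # tool z is down
    print("t%.1f pos"%s["time_s"],p.round(4),"axis %.1f"%cur,"gap %.4f"%s["finger_gap"],"F",s["contact_force"].round(1),"q6 %.2f"%s["q"][5])
    print("delta cm",t.round(2),"spin",round(spin,1))
    # if spin first, shift after
    a=np.radians(cur-spin);X=np.array([np.cos(a),np.sin(a),0]);Y=np.array([np.sin(a),-np.cos(a),0])
    print("after spin: x %.2f y %.2f z %.2f"%(d@X*100,d@Y*100,-d[2]*100))
E
python3 - <<'E'
from h import *
im=cv2.imread("pics/top0.png")[:,:,::-1]
crop(im,120,80,320,280,3,"pics/c1.png")
crop(im,250,130,440,260,4,"pics/c2.png")
E
```

```text
(no output)
```

View pics/c1.png

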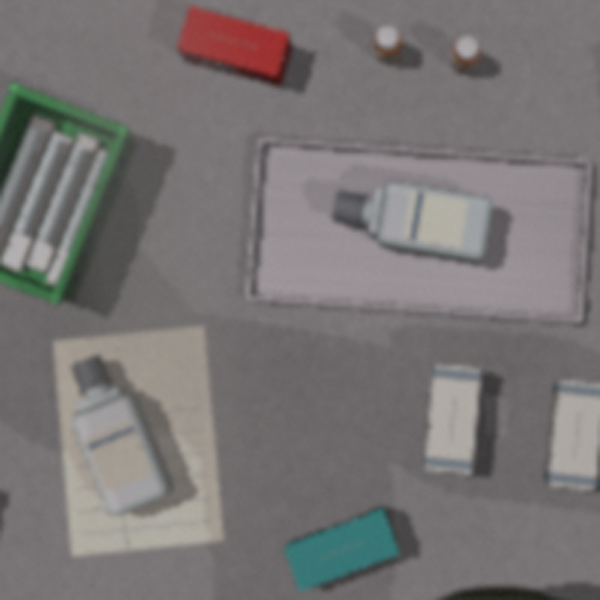

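View pics/c2.png

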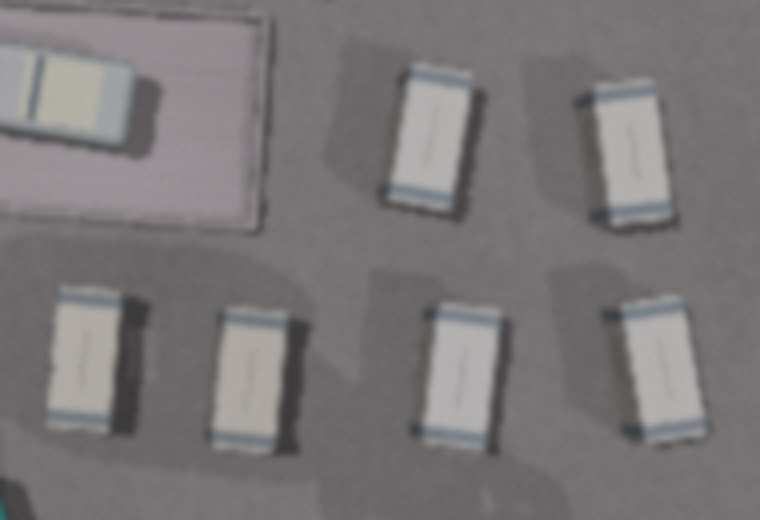

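```bash
cat > m.py <<'E'
from h import *
def P(pt,s,x0,y0,z): return p2w("top",(pt[0]+.5)/s-.5+x0,(pt[1]+.5)/s-.5+y0,z)
def rect(n,c,s,x0,y0,z):
    w=np.array([P(q,s,x0,y0,z)[:2] for q in c])
    L=[np.linalg.norm(w[i]-w[(i+1)%4]).round(3) for i in range(4)]
    d=(w[0]+w[1]-w[2]-w[3]); e=(w[0]+w[3]-w[1]-w[2])
    print(n,"c",w.mean(0).round(4),"sides",L,"ang01-23 %.1f"%(np.degrees(np.arctan2(d[1],d[0]))),"ang %.1f"%np.degrees(np.arctan2(e[1],e[0])))
if __name__=="__main__":
    rect("tray rim",[(259,138),(593,157),(583,324),(247,300)],3,120,80,.012)
    rect("tray floor",[(266,146),(584,162),(576,316),(255,295)],3,120,80,.003)
    rect("sheet",[(53,340),(204,326),(223,541),(72,557)],3,120,80,0)
    for n,c in dict(A=[(412,65),(474,71),(450,214),(387,205)],B=[(593,84),(655,79),(675,218),(613,227)],C=[(60,287),(122,291),(110,433),(48,427)],D=[(224,309),(290,313),(275,452),(210,447)],E=[(441,304),(504,307),(487,450),(422,443)],F=[(623,302),(683,295),(707,437),(643,444)]).items(): rect(n,c,4,250,130,.044)
    for n,a,b,z in(("b1",(335,208),(490,222),.026),("b2",(88,358),(145,508),.023)):
        a=P(a,3,120,80,z);b=P(b,3,120,80,z+0.0);d=a-b;L=np.linalg.norm(d);d/=L;print(n,"captip",a.round(4),"base",b.round(4),L.round(3),"ang",np.degrees(np.arctan2(d[1],d[0])).round(1),"capmid",(a-d*.013).round(4))
E
python3 m.py
```

```text
tray rim c [0.6261 0.062 ] sides [np.float64(0.328), np.float64(0.164), np.float64(0.328), np.float64(0.16)] ang01-23 -4.5 ang 85.7
tray floor c [0.6274 0.0621] sides [np.float64(0.314), np.float64(0.153), np.float64(0.315), np.float64(0.148)] ang01-23 -4.3 ang 86.0
sheet c [0.4235 0.3403] sides [np.float64(0.149), np.float64(0.211), np.float64(0.147), np.float64(0.212)] ang01-23 5.1 ang 95.0
A c [ 0.595 -0.215] sides [np.float64(0.044), np.float64(0.104), np.float64(0.045), np.float64(0.102)] ang01-23 -11.2 ang 82.5
B c [ 0.5839 -0.3594] sides [np.float64(0.044), np.float64(0.1), np.float64(0.045), np.float64(0.103)] ang01-23 6.2 ang 95.8
C c [0.441  0.0333] sides [np.float64(0.044), np.float64(0.1), np.float64(0.044), np.float64(0.099)] ang01-23 -5.7 ang 84.7
D c [ 0.425  -0.0828] sides [np.float64(0.047), np.float64(0.099), np.float64(0.046), np.float64(0.098)] ang01-23 -7.1 ang 85.4
E c [ 0.4263 -0.2338] sides [np.float64(0.045), np.float64(0.102), np.float64(0.046), np.float64(0.099)] ang01-23 -8.8 ang 84.9
F c [ 0.4293 -0.3755] sides [np.float64(0.043), np.float64(0.101), np.float64(0.045), np.float64(0.101)] ang01-23 6.9 ang 95.8
b1 captip [0.6458 0.1445 0.026 ] base [ 0.6305 -0.0051  0.026 ] 0.15 ang 84.2 capmid [0.6445 0.1315 0.026 ]
b2 captip [0.5037 0.3833 0.023 ] base [0.3597 0.3284 0.023 ] 0.154 ang 20.9 capmid [0.4915 0.3787 0.023 ]
```

```bash
python3 -c "
from h import *
print(manip.tip_reach)
go(.4915,.3787,.2,110.9)
go(.40,-.2,.2,110.9)"
```

```text
0.022
t0.1 pos [ 0.1298 -0.5086  0.2529] axis -75.7 gap 0.0853 F [-0.5 -0.5  0.7] q6 -0.22
delta cm [-77.03 -56.98   5.37] spin -6.6
after spin: x -69.98 y -65.44 z 5.29
t0.1 pos [ 0.1298 -0.5086  0.2529] axis -75.7 gap 0.0853 F [-0.5 -0.5  0.7] q6 -0.22
delta cm [-23.21 -33.81   5.32] spin -6.6
after spin: x -19.19 y -36.25 z 5.29
```

```bash
python3 -m pendant '[[0,0,0,-6.6],[-1.9,-3.6,0.5,0],[-1.9,-3.6,0.5,0],[-1.9,-3.6,0.5,0],[-1.9,-3.6,0.5,0],[-1.9,-3.6,0.5,0],[-1.9,-3.6,0.5,0],[-1.9,-3.6,0.5,0],[-1.9,-3.6,0.5,0],[-1.9,-3.6,0.5,0],[-1.9,-3.6,0.5,0]]' -1 ; python3 -c "
from h import *
go(.4915,.3787,.2,110.9)"
```

```text
time_s: 1.25
eef_pos: [0.3991, -0.2012, 0.2031]
eef_rot: [0.824, -0.567, 0.0, 0.0]
contact_force: [-0.3, -1.1, 0.4]
finger_gap: 0.0853
t1.2 pos [ 0.3991 -0.2012  0.2031] axis -69.1 gap 0.0853 F [-0.3 -1.1  0.4] q6 0.48
delta cm [-50.88 -29.33   0.31] spin 0.0
after spin: x -50.88 y -29.32 z 0.31
```

```bash
python3 -m pendant '[[-3.4,-1.95,0,0],[-3.4,-1.95,0,0],[-3.4,-1.95,0,0],[-3.4,-1.95,0,0],[-3.4,-1.95,0,0],[-3.4,-1.95,0,0],[-3.4,-1.95,0,0],[-3.4,-1.95,0,0],[-3.4,-1.95,0,0],[-3.4,-1.95,0,0],[-3.4,-1.95,0,0],[-3.4,-1.95,0,0],[-3.4,-1.95,0,0],[-3.4,-1.95,0,0],[-3.3,-2,0,0],[0,0,0,0]]' -1 ; python3 -c "
from h import *
go(.4915,.3787,.2,110.9)
m=optics.camera_model('wrist');im=optics.camera('wrist');cv2.imwrite('pics/w1.png',im[:,:,::-1]);im=optics.camera('top');crop(im,120,80,320,280,3,'pics/t1.png')
print(w2p('wrist',[.4915,.3787,.023],m))
import pickle;pickle.dump(m,open('m.pkl','wb'))"
```

```text
time_s: 2.85
eef_pos: [0.4898, 0.3807, 0.2022]
eef_rot: [0.825, -0.566, -0.0, -0.0]
contact_force: [0.0, -0.4, -0.1]
finger_gap: 0.0854
t2.9 pos [0.4898 0.3807 0.2022] axis -68.9 gap 0.0854 F [ 0.  -0.4 -0.1] q6 1.67
delta cm [ 0.25 -0.09  0.22] spin 0.2
after spin: x 0.25 y -0.09 z 0.22
[260.9133479  175.04184666]
```

View pics/w1.png

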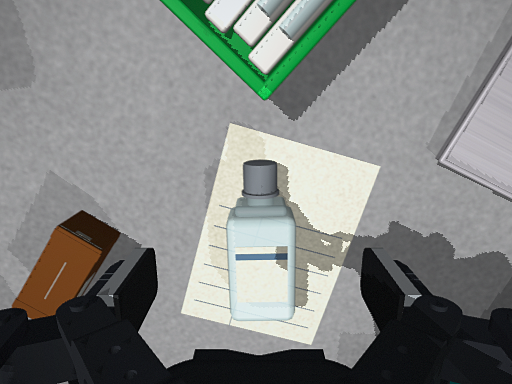

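```bash
python3 -m pendant '[[0.2,0,3.5,0],[0,0,3.5,0],[0,0,3.5,0],[0,0,3.5,0],[0,0,2,0],[0,0,1.4,0],[0,0,0,0]]' -0.5 4; python3 -m pendant '[[0,0,0,0],[0,0,0,0],[0,0,0,0],[0,0,0,0],[0,0,0,0],[0,0,0,0],[0,0,0,0],[0,0,0,0]]' 1 4; python3 -c "
from h import *
go(.4915,.3787,.028,110.9)"
```

```text
time_s: 3.65
eef_pos: [0.4905, 0.3743, 0.0281]
eef_rot: [0.823, -0.567, -0.001, 0.001]
contact_force: [-0.2, -0.2, 0.2]
finger_gap: 0.0644
time_s: 4.45
eef_pos: [0.4918, 0.3759, 0.0306]
eef_rot: [0.824, -0.567, 0.001, -0.001]
contact_force: [0.5, 0.8, 5.9]
finger_gap: 0.0298
t4.5 pos [0.4918 0.3759 0.0306] axis -69.1 gap 0.0298 F [0.5 0.8 5.9] q6 1.67
delta cm [-0.27 -0.07  0.26] spin 0.0
after spin: x -0.27 y -0.08 z 0.26
```

```bash
python3 -m pendant '[[0,0,-1,0],[0,0.1,-1.5,0],[0,0.2,-1.5,0],[0,0.3,-1.5,0],[0,0.4,-1.5,0],[0,0.5,-1.5,0],[0,0.5,-1.5,0],[0,0.6,-1.5,0],[0,0.6,-1.5,0],[0,0.6,-1.5,0],[0,0.6,-1.5,0],[0,0,-1,0],[0,0,0,0],[0,0,0,0],[0,0,0,0]]'; python3 -c "
from h import *
go(.4915,.3787,.028,110.9)
im=optics.camera('wrist');cv2.imwrite('pics/w2.png',im[:,:,::-1]);im=optics.camera('side');crop(im,100,150,340,340,3,'pics/s2.png')"
```

```text
time_s: 5.95
eef_pos: [0.4497, 0.3596, 0.1984]
eef_rot: [0.824, -0.567, -0.0, 0.001]
contact_force: [0.4, 0.3, -3.2]
finger_gap: 0.0303
t6.0 pos [0.4497 0.3596 0.1984] axis -69.1 gap 0.0303 F [ 0.4  0.3 -3.2] q6 1.68
delta cm [-0.3  -4.61 17.03] spin 0.0
after spin: x -0.29 y -4.58 z 17.04
```

View pics/w2.png

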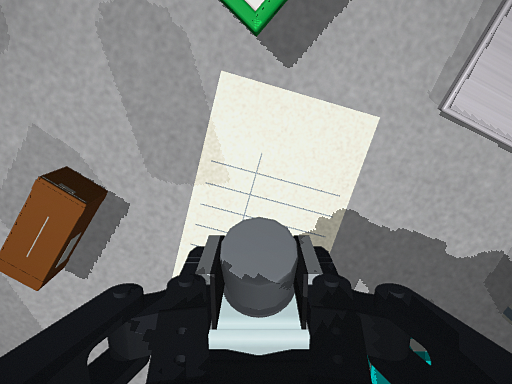

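View pics/s2.png

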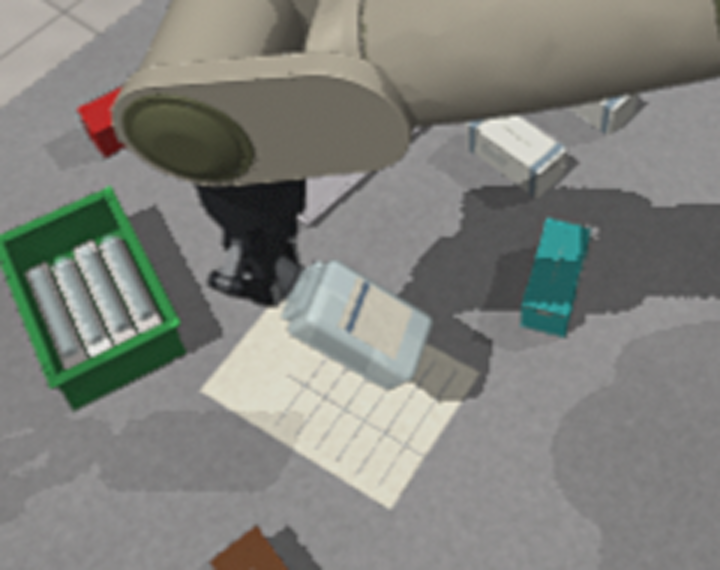

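```bash
python3 -m pendant '[[0,0,0,0],[0,0,0,0],[0,0,0,0],[0,0,0,0],[0,0,0,0],[0,0,0,0],[0,0,0,0],[0,0,0,0],[0,0,0,0],[0,0,0,0]]'; python3 -c "
from h import *
im=optics.camera('wrist');cv2.imwrite('pics/w3.png',im[:,:,::-1]);im=optics.camera('side');crop(im,100,150,340,340,3,'pics/s3.png')"
```

```text
time_s: 7.05
eef_pos: [0.4499, 0.3597, 0.1993]
eef_rot: [0.824, -0.567, 0.0, 0.0]
contact_force: [0.4, -0.7, -2.8]
finger_gap: 0.03
```

View pics/w3.png

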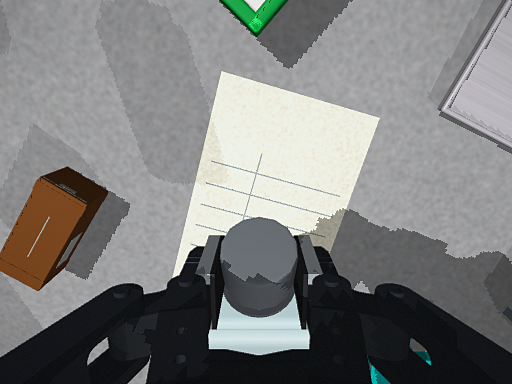

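View pics/s3.png

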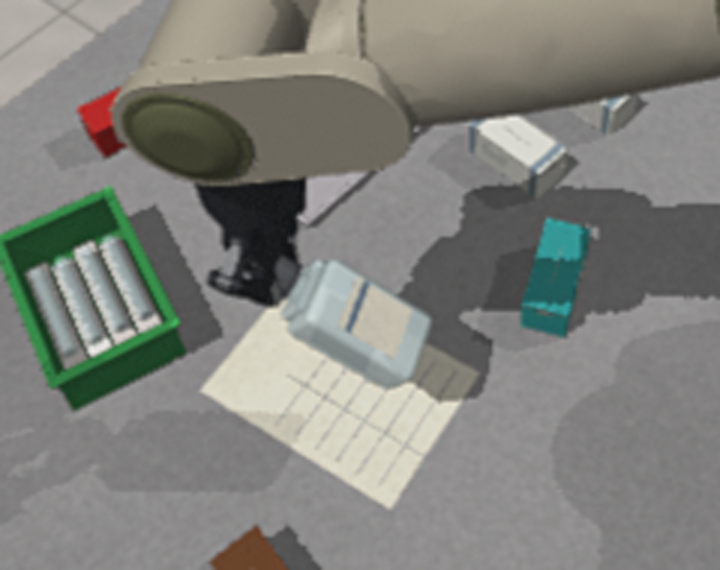

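```bash
python3 -c "
from h import *
s,M=pose();p0=s['eef_pos']+M[:,2]*.003
m=optics.camera_model('side');K=m['camera_matrix'];T=m['cam_to_world']
for u,v in [(295,300),(310,268),(292,315),(405,385),(430,322),(417,352)]:
    u=(u+.5)/3-.5+100;v=(v+.5)/3-.5+150
    d=T[:3,:3]@np.linalg.solve(K,[u,v,1.]);o=T[:3,3];n=M[:,0]
    q=o+d*((p0-o)@n)/(d@n);r=q-p0;print(q.round(3),'along y',(r@M[:,1]).round(3),'z',r[2].round(3))
print(optics.camera_model('side')['camera_matrix'][0])
im=optics.camera('side');crop(im,160,200,260,290,8,'pics/s4.png')
"
```

```text
[0.438 0.355 0.154] along y 0.012 z -0.043
[0.42  0.348 0.211] along y 0.032 z 0.015
[0.444 0.358 0.127] along y 0.006 z -0.07
[0.356 0.324 0.05 ] along y 0.101 z -0.146
[0.331 0.314 0.173] along y 0.127 z -0.023
[0.343 0.319 0.118] along y 0.114 z -0.079
[360.10736685   0.         254.87642518]
```

View pics/s4.png

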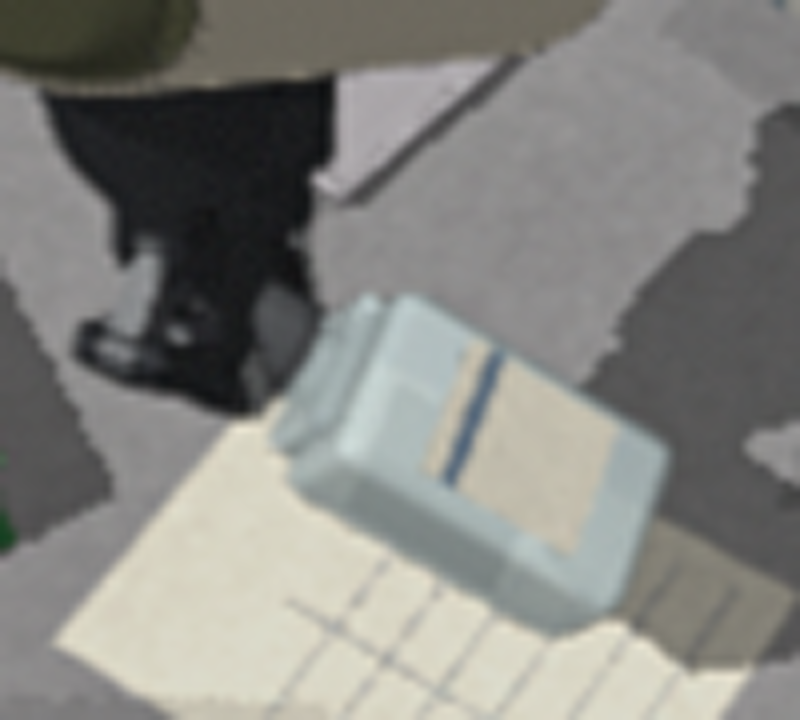

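```bash
python3 -m pendant '[[0,-1.5,2,0],[0,-1.5,2,0],[0,-1.5,2,0],[0,0,2,0],[0,0,1,0],[0,0,0.5,0],[0,0,0,0]]'; python3 -m pendant '[[0,0.7,-0.2,0],[0,1,-0.4,0],[0,1,-0.6,0],[0,1,-0.6,0],[0,1,-0.5,0],[0,1,-0.5,0]]'; python3 -c "
from h import *
go(.376,.332,.14,95)
im=optics.camera('side');crop(im,120,170,300,320,4,'pics/s5.png')"
```

```text
time_s: 7.9
eef_pos: [0.493, 0.3763, 0.1055]
eef_rot: [0.824, -0.567, 0.001, -0.002]
contact_force: [3.1, 1.9, 4.0]
finger_gap: 0.03
time_s: 8.5
eef_pos: [0.4378, 0.3552, 0.1328]
eef_rot: [0.824, -0.567, -0.0, -0.0]
contact_force: [-0.6, -0.5, -2.4]
finger_gap: 0.0302
t8.5 pos [0.4378 0.3552 0.1328] axis -69.1 gap 0.0302 F [-0.6 -0.5 -2.4] q6 1.68
delta cm [-0.04  6.6  -0.72] spin 15.9
after spin: x 1.77 y 6.36 z -0.72
```

View pics/s5.png

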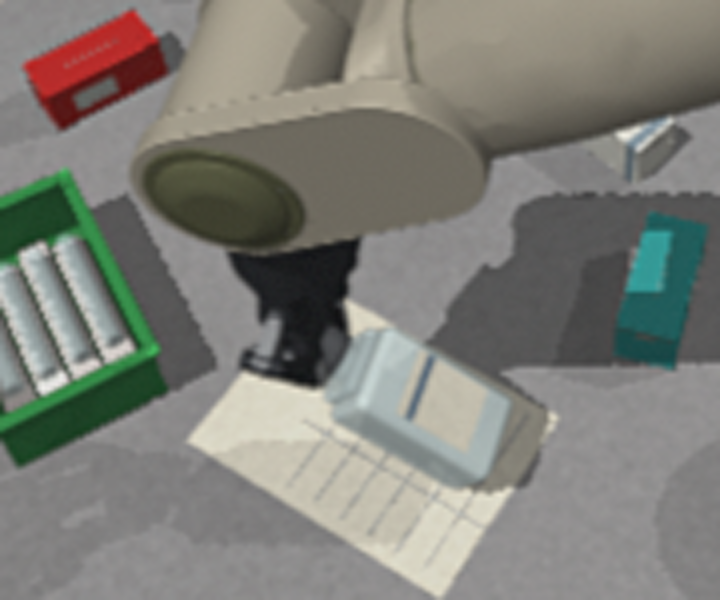

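```bash
python3 -m pendant '[[0,0,-1,0],[0,0,-1,0],[0,0,-1,0],[0,0,-1,0],[0,0,0,0],[0,0,0,0],[0,0,0,0],[0,0,0,0]]' 1 3; python3 -c "
from h import *
go(.376,.332,.14,95)
im=optics.camera('side');crop(im,120,170,300,320,4,'pics/s6.png')"
```

```text
time_s: 9.35
eef_pos: [0.4385, 0.3554, 0.1718]
eef_rot: [0.824, -0.567, -0.0, 0.0]
contact_force: [1.1, -0.2, -2.8]
finger_gap: 0.0297
t9.3 pos [0.4385 0.3554 0.1718] axis -69.1 gap 0.0297 F [ 1.1 -0.2 -2.8] q6 1.68
delta cm [-0.05  6.67  3.19] spin 15.9
after spin: x 1.78 y 6.43 z 3.18
```

View pics/s6.png

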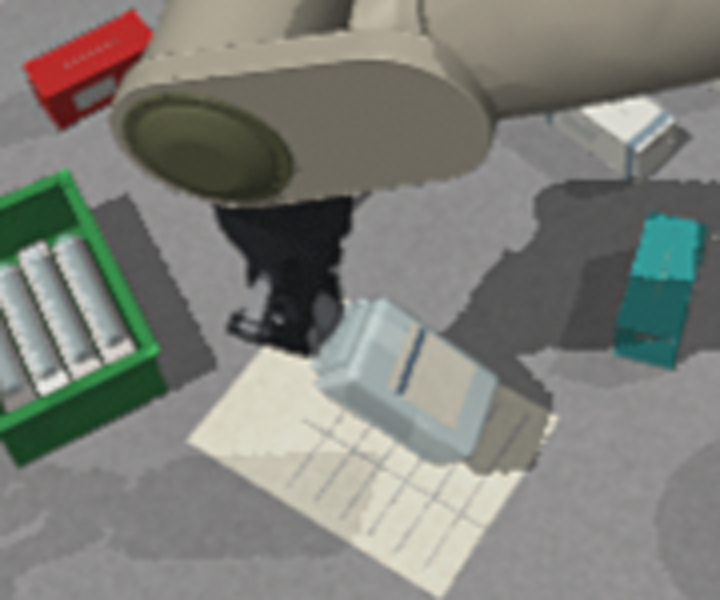

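```bash
python3 -m pendant '[[0,3,0,0],[0,-3,0,0],[0,3,0,0],[0,-3,0,0],[0,3,0,0],[0,-3,0,0],[0,3,0,0],[0,-3,0,0],[0,0,0,0],[0,0,0,0]]' 1 3; python3 -c "
from h import *
go(.376,.332,.14,95)
im=optics.camera('side');crop(im,120,170,300,320,4,'pics/s7.png')
im=optics.camera('wrist');cv2.imwrite('pics/w7.png',im[:,:,::-1])"
```

```text
time_s: 10.4
eef_pos: [0.439, 0.3556, 0.1725]
eef_rot: [0.824, -0.567, 0.0, -0.0]
contact_force: [0.4, 1.2, 0.6]
finger_gap: 0.0001
t10.4 pos [0.439  0.3556 0.1725] axis -69.1 gap 0.0001 F [0.4 1.2 0.6] q6 1.68
delta cm [-0.04  6.73  3.25] spin 15.9
after spin: x 1.80 y 6.48 z 3.25
```

View pics/s7.png

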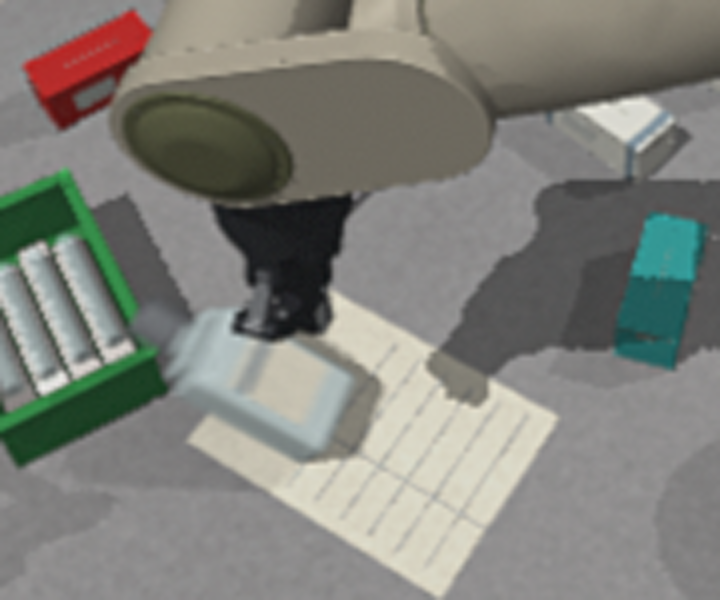

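View pics/w7.png

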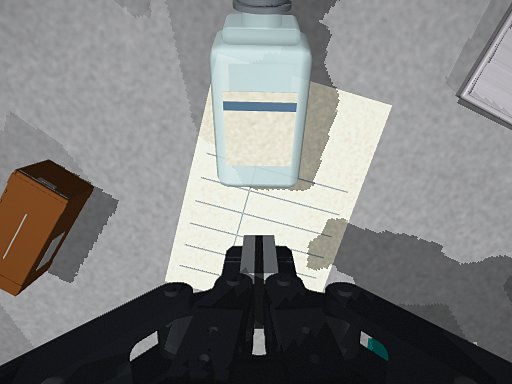

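```bash
python3 -m pendant '[[0,0,-2,0],[0,2,-3,0],[0,2,-3,0],[0,2,0,0],[0,2,0,0],[0,0,0,0]]' -1 4; python3 -c "
from h import *
go(.376,.332,.14,95)
im=optics.camera('side');crop(im,120,170,300,320,4,'pics/s8.png')
im=optics.camera('wrist');cv2.imwrite('pics/w8.png',im[:,:,::-1])
im=optics.camera('top');crop(im,90,80,250,280,3,'pics/t8.png')"
```

```text
time_s: 11.1
eef_pos: [0.3623, 0.3266, 0.2531]
eef_rot: [0.824, -0.567, 0.0, -0.0]
contact_force: [-0.0, -0.0, 0.4]
finger_gap: 0.0845
t11.1 pos [0.3623 0.3266 0.2531] axis -69.0 gap 0.0845 F [-0.  -0.   0.4] q6 1.70
delta cm [-1.000e-02 -1.460e+00  1.131e+01] spin 16.0
after spin: x -0.42 y -1.41 z 11.31
```

View pics/s8.png

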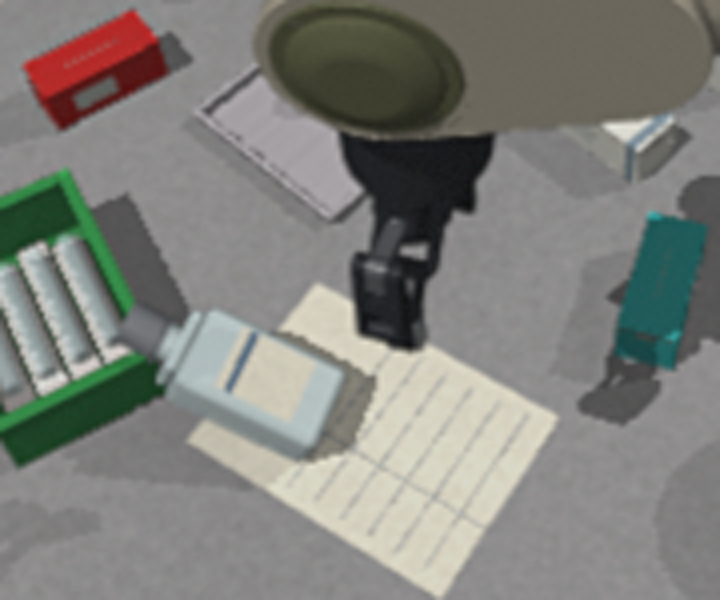

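View pics/w8.png

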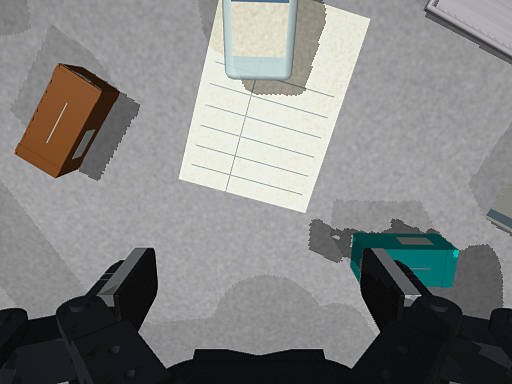

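View pics/t8.png

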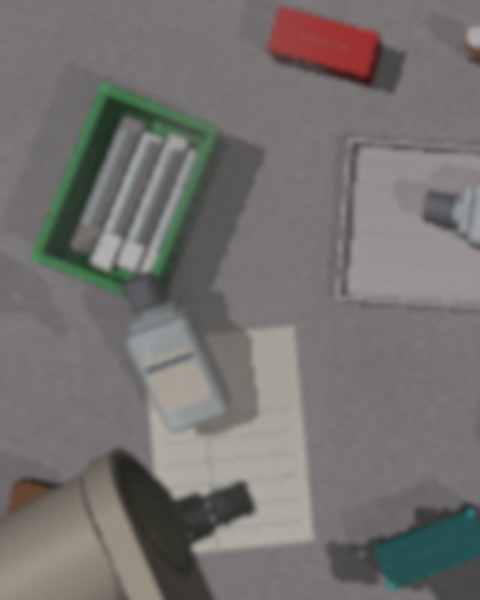

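```bash
python3 -c "
from h import *
m=optics.camera_model('side');K=m['camera_matrix'];T=m['cam_to_world']
n=np.array([np.cos(np.radians(-69)),np.sin(np.radians(-69)),0]);Y=np.array([n[1],-n[0],0])
def f(p0,u,v,s,x0,y0):
    u=(u+.5)/s-.5+x0;v=(v+.5)/s-.5+y0
    d=T[:3,:3]@np.linalg.solve(K,[u,v,1.]);o=T[:3,3]
    q=o+d*((p0-o)@n)/(d@n);r=q-p0;print('y',(r@Y).round(3),'z',r[2].round(3),np.degrees(np.arctan2(r@Y,-r[2])).round(0))
a=np.array([.4499,.3597,.196]);b=np.array([.4385,.3554,.1688]);c=np.array([.4378,.3552,.13])
# base silhouette edges: s4 (8x,160,200): bottom corner (555,635), far right-top corner (668,455)
for u,v in((555,635),(610,610),(668,455)):f(a,u,v,8,160,200)
for u,v in((440,482),(480,488),(512,405)):f(c,u,v,4,120,170)
for u,v in((430,458),(465,463),(497,375)):f(b,u,v,4,120,170)
# leaning bottle cap, triangulate
def ray(nm,u,v):
    m=optics.camera_model(nm);d=m['cam_to_world'][:3,:3]@np.linalg.solve(m['camera_matrix'],[u,v,1.]);return m['cam_to_world'][:3,3],d/np.linalg.norm(d)
def tri(t,s):
    o1,d1=ray('top',*t);o2,d2=ray('side',*s)
    k=np.linalg.lstsq(np.c_[d1,-d2],o2-o1,rcond=None)[0];p,q=o1+d1*k[0],o2+d2*k[1];print(((p+q)/2).round(4),'miss',np.linalg.norm(p-q).round(4))
tri((137.8,177.5),(156.1,251.9))
tri((154.5,218.5),(199,277))
"
```

```text
y 0.084 z -0.161 27.0
y 0.104 z -0.132 38.0
y 0.127 z -0.02 81.0
y 0.069 z -0.166 22.0
y 0.098 z -0.158 32.0
y 0.124 z -0.021 80.0
y 0.064 z -0.17 21.0
y 0.09 z -0.163 29.0
y 0.116 z -0.026 77.0
[0.5608 0.3998 0.0785] miss 0.0003
[0.4468 0.3682 0.0178] miss 0.0013
```

```bash
python3 -c "
from h import *
go(.498,.382,.2,107)"
```

```text
t11.2 pos [0.3644 0.3271 0.2526] axis -69.1 gap 0.0856 F [ 1.6 -0.   0.2] q6 1.70
delta cm [ -0.36 -14.44   5.27] spin 3.9
after spin: x -1.35 y -14.39 z 5.26
```

```bash
python3 -m pendant '[[-0.35,-3.5,1,4],[-0.35,-3.6,1,0],[-0.35,-3.6,1.2,0],[-0.35,-3.6,1.2,0],[0,0,0.8,0],[0,0,0,0]]' -1 25; python3 -c "
from h import *
go(.498,.382,.052,107)
m=optics.camera_model('wrist')
im=optics.camera('wrist')
print(w2p('wrist',[.498,.382,.045],m),w2p('wrist',[.561,.4,.0785],m))
cv2.imwrite('pics/w9.png',im[:,:,::-1])"
```

```text
time_s: 11.85
eef_pos: [0.4957, 0.3839, 0.198]
eef_rot: [0.803, -0.596, -0.001, 0.002]
contact_force: [-0.8, -0.0, 1.0]
finger_gap: 0.0855
t11.8 pos [0.4957 0.3839 0.198 ] axis -73.1 gap 0.0855 F [-0.8 -0.   1. ] q6 1.75
delta cm [ 0.24 -0.22 14.6 ] spin -0.1
after spin: x 0.25 y -0.16 z 14.60
[260.86608795 180.80612228] [263.00679344  98.54867123]
```

View pics/w9.png

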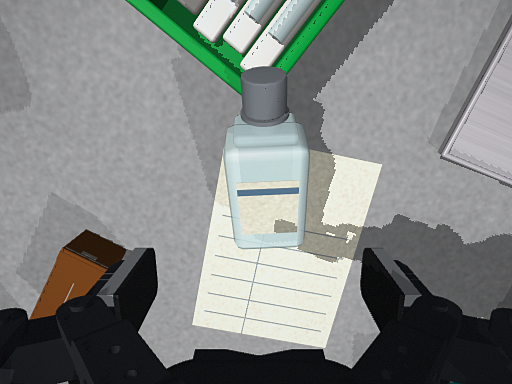

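```bash
python3 -m pendant '[[0.25,0,3,0],[0.2,0,3,0],[0,0,3,0],[0,0,2.5,0],[0,0,2,0],[0,0,1,0],[0,0,0,0]]' -1 25;python3 -m pendant '[[0,0,0,0],[0,0,0,0],[0,0,0,0],[0,0,0,0],[0,0,0,0],[0,0,0,0]]' 1 25; python3 -c "
from h import *
go(.498,.382,.052,107)"
```

```text
time_s: 12.6
eef_pos: [0.4965, 0.3797, 0.0552]
eef_rot: [0.803, -0.595, -0.0, 0.0]
contact_force: [0.3, 0.6, -0.2]
finger_gap: 0.0854
time_s: 13.2
eef_pos: [0.4976, 0.38, 0.057]
eef_rot: [0.803, -0.595, 0.001, -0.001]
contact_force: [-1.3, -3.0, 6.5]
finger_gap: 0.0619
t13.2 pos [0.4976 0.38   0.057 ] axis -73.1 gap 0.0619 F [-1.3 -3.   6.5] q6 1.74
delta cm [-0.18 -0.09  0.5 ] spin -0.1
after spin: x -0.18 y -0.10 z 0.50
```

```bash
python3 -m pendant '[[0,0,-1.5,0],[0,0,-2,0],[0,2,-1.5,0],[0,3,0,0],[0,3,0,0],[0,2,1,0],[0,0,2,0],[0,0,1.6,0],[0,0,0,0]]' 1 25; python3 -c "
from h import *
go(.4235,.3403,.14,95)
im=optics.camera('side');crop(im,120,170,300,320,4,'pics/s10.png')"
```

```text
time_s: 14.1
eef_pos: [0.4004, 0.3504, 0.0585]
eef_rot: [0.803, -0.595, -0.001, 0.001]
contact_force: [-0.5, -0.3, -3.0]
finger_gap: 0.0616
t14.1 pos [0.4004 0.3504 0.0585] axis -73.1 gap 0.0616 F [-0.5 -0.3 -3. ] q6 1.77
delta cm [ 1.64 -1.89 -8.15] spin 11.9
after spin: x 1.21 y -2.21 z -8.15
```

View pics/s10.png

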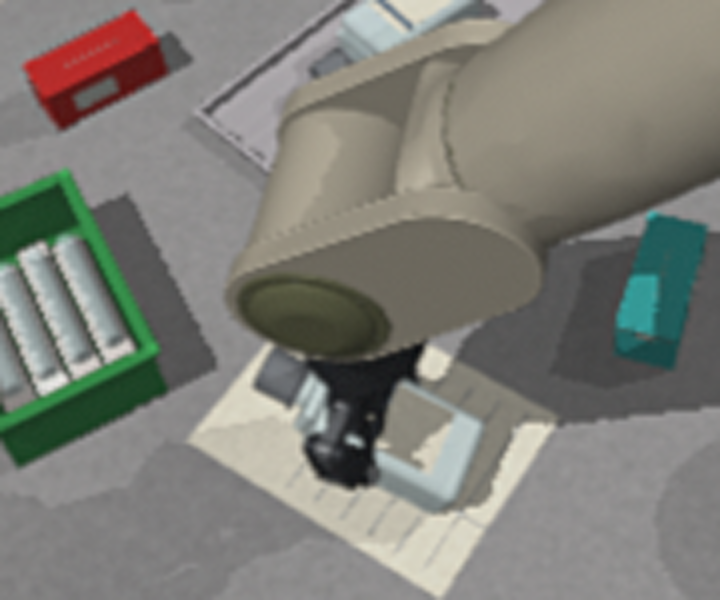

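```bash
python3 -m pendant '[[0,0,0.5,0],[0,0,0,0],[0,0,0,0],[0,0,0,0],[0,0,0,0],[0,0,-3,0],[0,0,-4,0],[0,-2,-4,0],[0,-4,-3,0],[0,-3,0,0],[0,0,0,0],[0,0,0,0]]' -1 4; python3 -c "
from h import *
go(.4235,.3403,.14,95)
m=optics.camera_model('wrist')
im=optics.camera('wrist');cv2.imwrite('pics/w11.png',im[:,:,::-1])
im=optics.camera('side');crop(im,120,170,300,320,4,'pics/s11.png')
import pickle;pickle.dump(m,open('m.pkl','wb'))"
```

```text
time_s: 15.35
eef_pos: [0.4871, 0.3767, 0.1936]
eef_rot: [0.803, -0.596, -0.0, 0.001]
contact_force: [-1.6, 0.5, -0.2]
finger_gap: 0.0854
t15.3 pos [0.4871 0.3767 0.1936] axis -73.1 gap 0.0854 F [-1.6  0.5 -0.2] q6 1.74
delta cm [1.64 7.14 5.37] spin 11.9
after spin: x 3.07 y 6.65 z 5.36
```

View pics/w11.png

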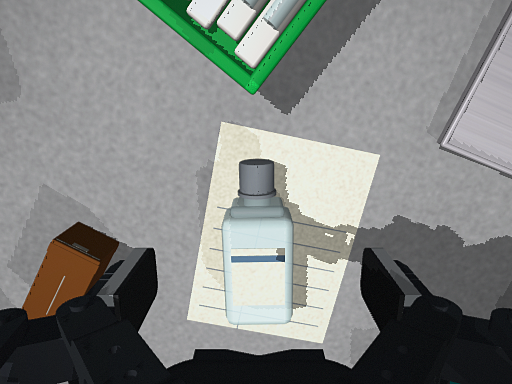

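View pics/s11.png

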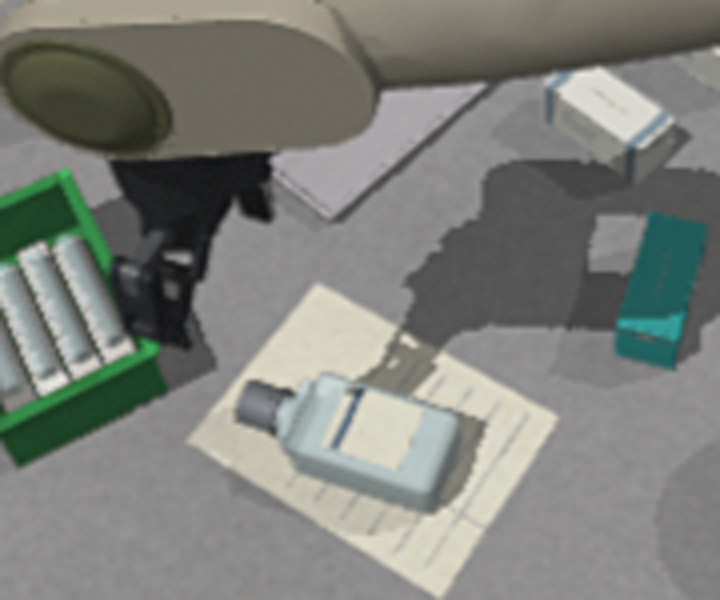

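```bash
python3 -c "
from h import *
import pickle;m=pickle.load(open('m.pkl','rb'))
c=p2w('wrist',256.5,177,.025,m);b=p2w('wrist',258,322,.01,m);print(c,b,np.linalg.norm(c-b))
d=(c-b)[:2];d/=np.linalg.norm(d);print(np.degrees(np.arctan2(d[1],d[0])))
t=c[:2]+d*.007
go(t[0],t[1],.028,np.degrees(np.arctan2(d[1],d[0]))+90)"
```

```text
[0.48814988 0.37837472 0.025     ] [0.33823448 0.33155716 0.01      ] 0.1577704417664992
17.34323028098711
t15.4 pos [0.4865 0.3768 0.1939] axis -73.1 gap 0.0854 F [ 0.5  0.6 -0.3] q6 1.74
delta cm [-0.11 -0.93 16.59] spin -0.4
after spin: x -0.10 y -0.91 z 16.59
```

```bash
python3 -m pendant '[[-0.1,-0.9,3,0],[0,0,3,0],[0,0,3.5,0],[0,0,3,0],[0,0,2,0],[0,0,1.5,0],[0,0,0.6,0],[0,0,0,0]]' -0.4 4; python3 -m pendant '[[0,0,0,0],[0,0,0,0],[0,0,0,0],[0,0,0,0],[0,0,0,0],[0,0,0,0],[0,0,0,0],[0,0,0,0]]' 1 4; python3 -c "
from h import *
go(.4949,.3803,.028,110.9)
im=optics.camera('wrist');cv2.imwrite('pics/w12.png',im[:,:,::-1])"
```

```text
time_s: 16.25
eef_pos: [0.4954, 0.3805, 0.0282]
eef_rot: [0.803, -0.595, -0.0, 0.0]
contact_force: [0.2, 0.1, 0.1]
finger_gap: 0.0598
time_s: 17.05
eef_pos: [0.4964, 0.3808, 0.0291]
eef_rot: [0.803, -0.595, 0.0, -0.001]
contact_force: [1.5, 1.4, 6.0]
finger_gap: 0.0305
t17.1 pos [0.4964 0.3808 0.0291] axis -73.1 gap 0.0305 F [1.5 1.4 6. ] q6 1.74
delta cm [0.01 0.16 0.11] spin -4.0
after spin: x -0.00 y 0.16 z 0.11
```

View pics/w12.png

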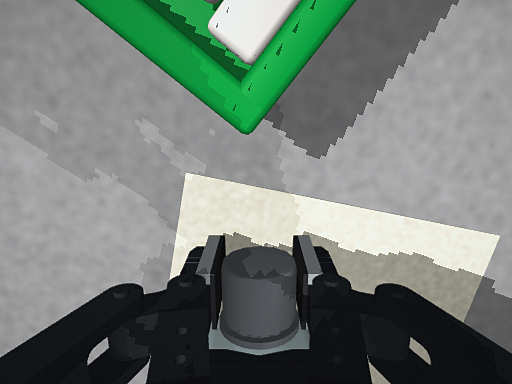

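```bash
python3 -m pendant '[[0,0,-0.5,0],[0,0,-1,0],[0,0.1,-1,0],[0,0.2,-1,0],[0,0.3,-1,0],[0,0.3,-1,0],[0,0.4,-1,0],[0,0.4,-1,0],[0,0.5,-1,0],[0,0.5,-1,0],[0,0.5,-1,0],[0,0.5,-1,0],[0,0.5,-1,0],[0,0.3,-1,0],[0,0,-0.5,0],[0,0,0,0],[0,0,0,0]]'; python3 -c "
from h import *
go(.4949,.3803,.028,110.9)
im=optics.camera('side');crop(im,120,170,300,320,4,'pics/s13.png')"
```

```text
time_s: 18.8
eef_pos: [0.4527, 0.3673, 0.168]
eef_rot: [0.803, -0.595, -0.0, 0.0]
contact_force: [0.3, -0.4, -2.5]
finger_gap: 0.0299
t18.8 pos [0.4527 0.3673 0.168 ] axis -73.1 gap 0.0299 F [ 0.3 -0.4 -2.5] q6 1.76
delta cm [-1.00e-02 -4.42e+00  1.40e+01] spin -4.0
after spin: x 0.29 y -4.41 z 14.00
```

View pics/s13.png

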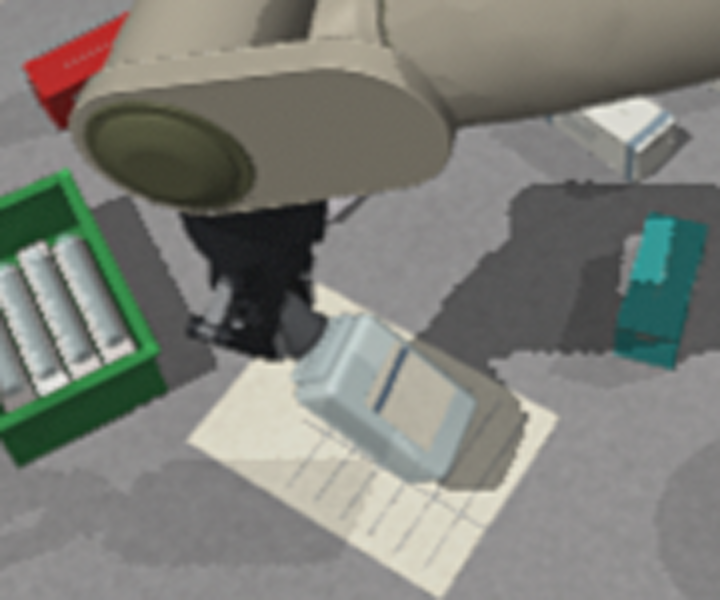

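```bash
cat > ov.py <<'E'
from h import *
def overlay(p,az,tilts,grip=.142,box=(120,170,300,320),s=4,fn="pics/ov.png",im=None):
    # p: grasp point world; az deg direction of bottle cap when lying; base is at -az dir
    im=optics.camera('side') if im is None else im
    x0,y0,x1,y1=box
    c=cv2.resize(im[y0:y1,x0:x1],None,fx=s,fy=s,interpolation=cv2.INTER_CUBIC)[:,:,::-1].copy()
    a=np.radians(az);h=np.array([np.cos(a),np.sin(a),0]);l=np.array([-h[1],h[0],0]);k=np.array([0,0,1.])
    cols=[(0,0,255),(0,255,0),(255,0,0),(0,255,255)]
    for t,col in zip(tilts,cols):
        t=np.radians(t);ax=h*np.sin(t)+k*np.cos(t);n=np.cross(ax,l)
        base=p-ax*grip
        q=[]
        for zz in(0,.105):
            for sx,sy in((1,1),(1,-1),(-1,-1),(-1,1)):
                w=w2p('side',base+ax*zz+n*sx*.023+l*sy*.031);q.append(((w-[x0,y0]+.5)*s-.5).astype(int))
        for i in range(4):
            for A,B in((i,(i+1)%4),(4+i,4+(i+1)%4),(i,4+i)):cv2.line(c,tuple(map(int,q[A])),tuple(map(int,q[B])),col,1)
    cv2.imwrite(fn,c)
E
python3 -c "
from ov import *
s,M=pose();overlay(s['eef_pos']+[0,0,-.003],17,[25,40,55],fn='pics/ov1.png',im=None)"
```

```text
(no output)
```

View pics/ov1.png

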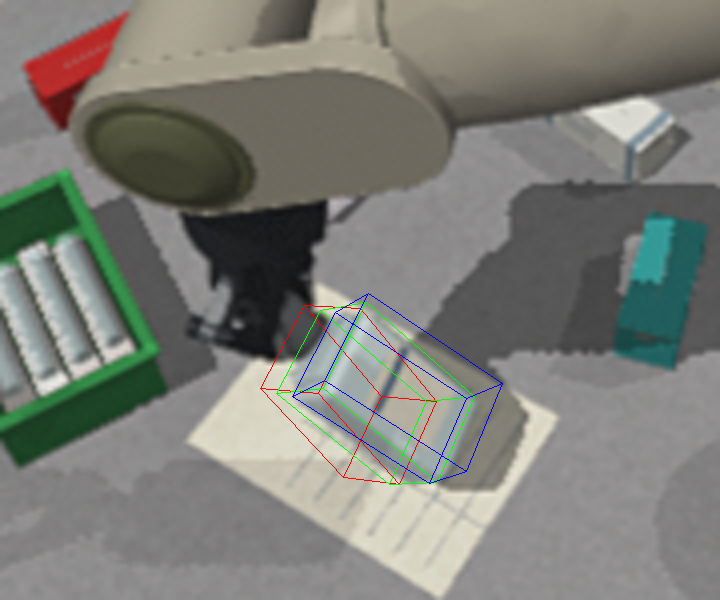

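```bash
python3 -m pendant '[[0,0,1,0],[0,0,0,0],[0,0,0,0],[0,0,0,0],[0,0,0,0],[0,0,0,0],[0,0,0,0]]' 1 2; python3 -c "
from ov import *
s,M=pose();print(s['finger_gap'],s['eef_pos']);overlay(s['eef_pos']+[0,0,-.003],17,[10,25,40],fn='pics/ov2.png',im=None)"
```

```text
time_s: 19.6
eef_pos: [0.4527, 0.3674, 0.1584]
eef_rot: [0.803, -0.595, 0.0, -0.0]
contact_force: [-0.9, 0.8, -2.5]
finger_gap: 0.0301
0.03009975274873529 [0.45267044 0.36743442 0.15839334]
```

View pics/ov2.png

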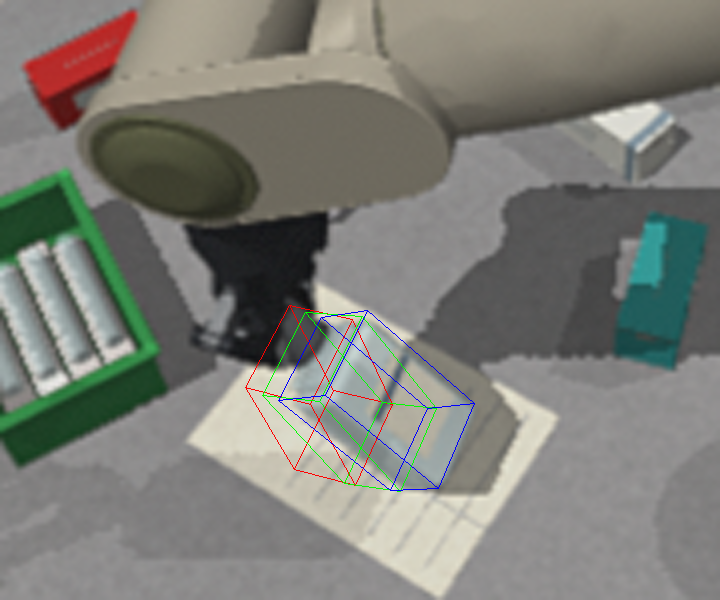

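```bash
python3 -m pendant '[[0,0,1.5,0],[0,0,1.5,0],[0,-0.6,1.2,0],[0,-0.6,1.2,0],[0,-0.6,1.2,0],[0,-0.5,1.2,0],[0,-0.5,1.2,0],[0,-0.4,1,0],[0,0,0,0]]' 1 2;  python3 -c "
from ov import *
s,M=pose();print(s['finger_gap'],s['eef_pos']);overlay(s['eef_pos']+[0,0,-.003],17,[40,60,75],fn='pics/ov3.png',im=None)"
```

```text
time_s: 20.55
eef_pos: [0.4829, 0.3764, 0.0566]
eef_rot: [0.803, -0.596, -0.001, 0.001]
contact_force: [0.7, 0.5, 0.8]
finger_gap: 0.0304
0.03038516922727185 [0.48288221 0.3763938  0.05659191]
```

View pics/ov3.png

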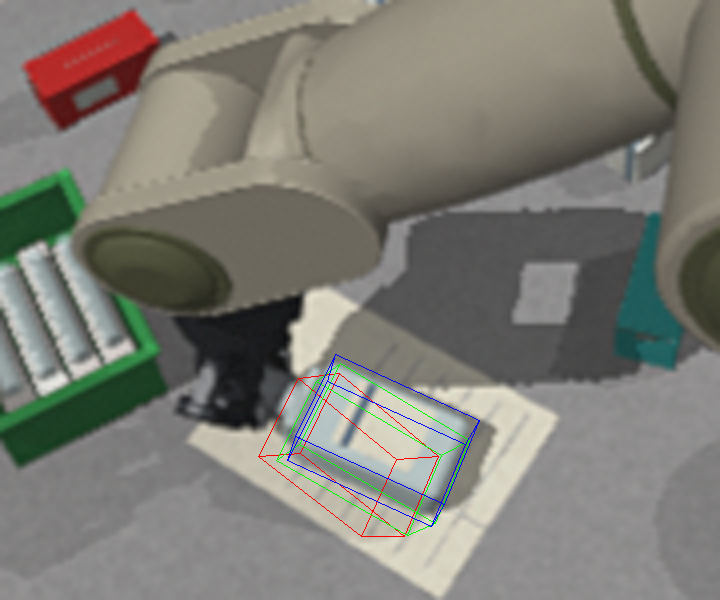

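```bash
python3 -m pendant '[[0,-0.1,1,0],[0,0,0.9,0],[0,0,0,0],[0,0,0,0]]' 1 2; python3 -m pendant '[[0,0,0,0],[0,0,0,0],[0,0,0,0],[0,0,0,0]]' -0.2 4;  python3 -c "
from ov import *
go(.4949,.3803,.037,107)
im=optics.camera('wrist');cv2.imwrite('pics/w14.png',im[:,:,::-1])
overlay(manip.observe()['eef_pos']+[0,0,-.016],17,[80,90],fn='pics/ov4.png',im=None)"
```

```text
time_s: 21.0
eef_pos: [0.4834, 0.3767, 0.0387]
eef_rot: [0.803, -0.595, -0.001, 0.001]
contact_force: [-0.8, -1.2, -0.7]
finger_gap: 0.03
time_s: 21.4
eef_pos: [0.4843, 0.377, 0.0395]
eef_rot: [0.803, -0.595, 0.0, -0.0]
contact_force: [-0.0, 0.6, 0.0]
finger_gap: 0.0511
t21.4 pos [0.4843 0.377  0.0395] axis -73.1 gap 0.0511 F [-0.   0.6  0. ] q6 1.75
delta cm [-0.   -1.11  0.25] spin -0.1
after spin: x -0.00 y -1.11 z 0.25
```

View pics/w14.png

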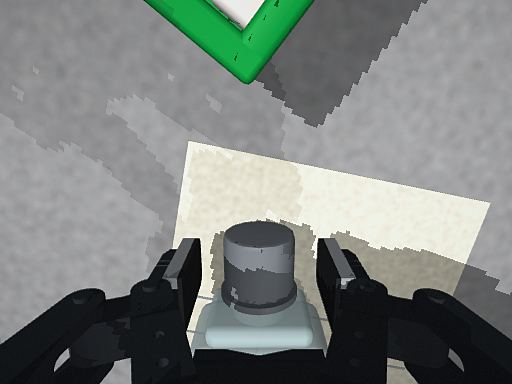

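View pics/ov4.png

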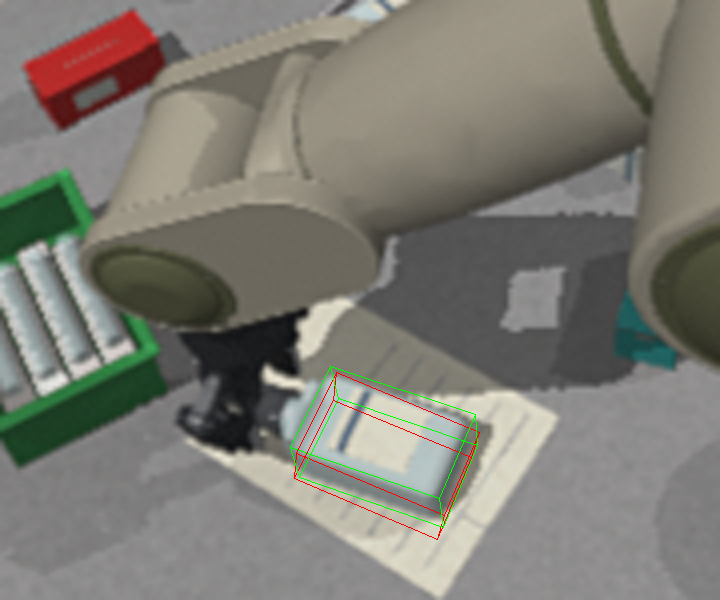

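```bash
python3 -m pendant '[[0,0,0.1,0],[0,0,0,0],[0,0,0,0],[0,0,0,0],[0,0,0,0],[0,0,0,0]]' 1 4; python3 -m pendant '[[0,0,-0.5,0],[0,0,-1,0],[0,0.1,-1,0],[0,0.2,-1,0],[0,0.3,-1,0],[0,0.3,-1,0],[0,0.4,-1,0],[0,0.4,-1,0],[0,0.5,-1,0],[0,0.5,-1,0],[0,0.5,-1,0],[0,0.5,-1,0],[0,0.5,-1,0],[0,0.3,-1,0],[0,0,-0.5,0],[0,0,0,0],[0,0,0,0]]'; python3 -c "
from ov import *
s,M=pose();print(s['finger_gap'],s['eef_pos']);overlay(s['eef_pos']+[0,0,-.016],17,[0,20,40],fn='pics/ov5.png',im=None)"
```

```text
time_s: 22.1
eef_pos: [0.4842, 0.377, 0.0383]
eef_rot: [0.803, -0.595, -0.0, 0.0]
contact_force: [0.3, -0.2, 0.4]
finger_gap: 0.0298
time_s: 23.8
eef_pos: [0.4412, 0.3639, 0.178]
eef_rot: [0.803, -0.595, -0.0, 0.0]
contact_force: [-0.0, -0.8, -2.3]
finger_gap: 0.0298
0.02975058888485072 [0.44120021 0.36386208 0.17800718]
```

View pics/ov5.png

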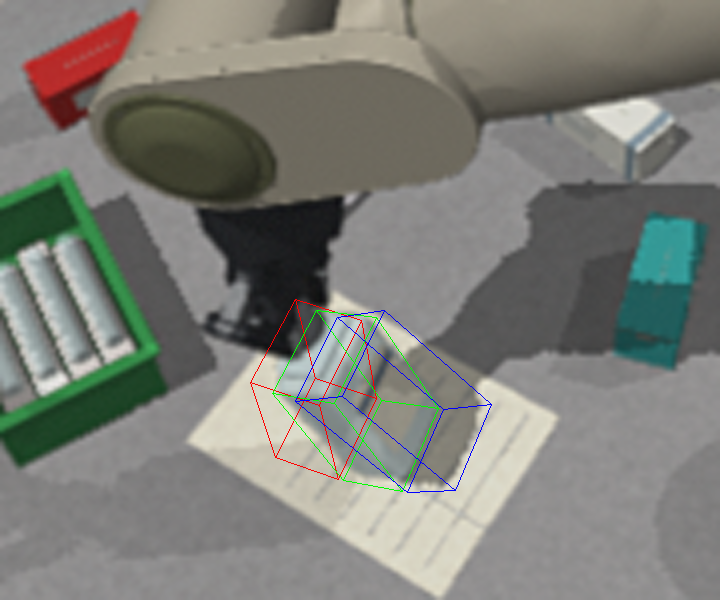

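```bash
python3 -m pendant '[[0,0,0,0],[0,0,0,0],[0,0,0,0],[0,0,0,0],[0,0,0,0],[0,0,0,0]]' 1 3; python3 -c "
from ov import *
s,M=pose();print(s['finger_gap'],s['eef_pos']);im=optics.camera('side');overlay(s['eef_pos']+[0,0,-.016],17,[15,30],fn='pics/ov6.png',im=im)
crop(im,170,220,240,300,8,'pics/s6b.png')"
```

```text
time_s: 24.45
eef_pos: [0.4412, 0.3639, 0.1783]
eef_rot: [0.803, -0.595, -0.0, 0.0]
contact_force: [0.1, 0.2, -2.3]
finger_gap: 0.0299
0.02988695789510434 [0.44116165 0.36392067 0.1782824 ]
```

View pics/ov6.png

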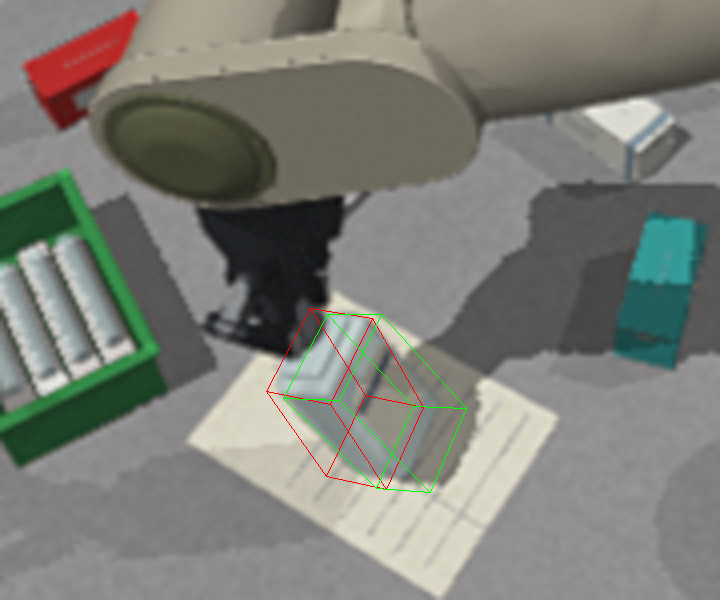

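View pics/s6b.png

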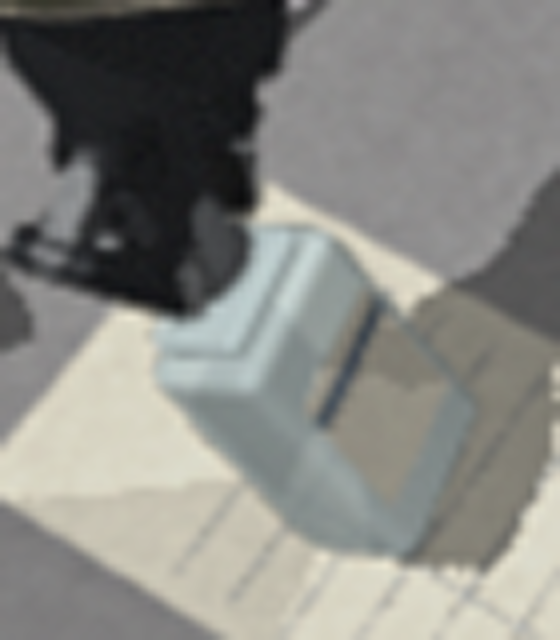

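```bash
python3 -m pendant '[[0,0.5,0.5,0],[0,0.5,0.8,0],[0,0,0.7,0],[0,0,0.4,0],[0,0.5,0.1,0],[0,0.7,0,0],[0,0.7,0,0],[0,0.7,0,0],[0,0.7,0,0],[0,0.7,0,0],[0,0.6,0,0],[0,0.6,0,0],[0,0,0,0]]' 1 3; python3 -c "
from ov import *
s,M=pose();print(s['finger_gap'],s['eef_pos']);im=optics.camera('side');overlay(s['eef_pos']+[0,0,-.016],17,[0,15],fn='pics/ov7.png',im=im)
"
```

```text
time_s: 25.8
eef_pos: [0.3812, 0.3457, 0.1534]
eef_rot: [0.803, -0.595, -0.0, 0.0]
contact_force: [-0.5, 0.7, -3.0]
finger_gap: 0.0301
0.030054825011050935 [0.38118066 0.34573701 0.15335453]
```

View pics/ov7.png

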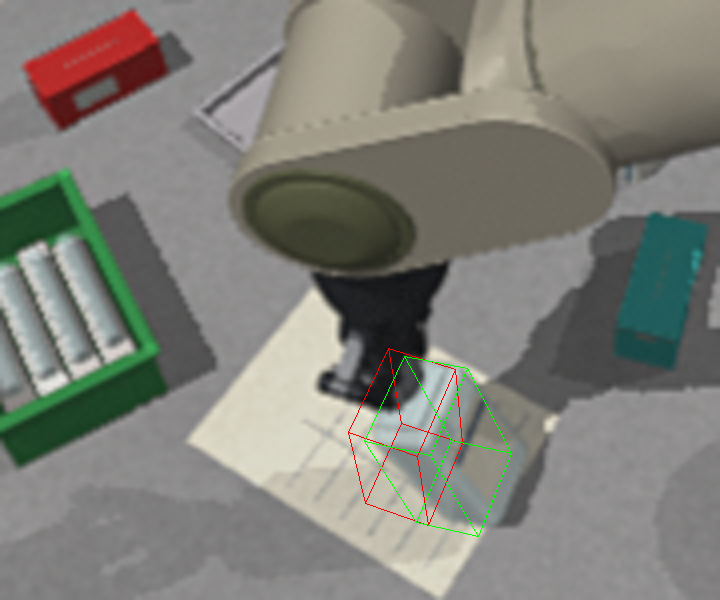

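```bash
python3 -m pendant '[[0,-2,0,0],[0,-3,0,0],[0,0,0.5,0],[0,0,0.5,0],[0,0,0,0]]' 1 3;python3 -m pendant '[[0,0,0.5,0],[0,0,0,0]]' 1 3;python3 -m pendant '[[0,0,0.5,0],[0,0,0,0]]' 1 3; python3 -c "
from ov import *
s,M=pose();print(s['finger_gap'],s['eef_pos']);im=optics.camera('side');overlay(s['eef_pos']+[0,0,-.016],17,[15,35],fn='pics/ov8.png',im=im)
"
```

```text
time_s: 26.35
eef_pos: [0.4324, 0.3614, 0.1461]
eef_rot: [0.803, -0.596, 0.002, -0.004]
contact_force: [2.0, 1.0, 13.5]
finger_gap: 0.0302
time_s: 26.55
eef_pos: [0.4311, 0.3609, 0.1398]
eef_rot: [0.803, -0.596, 0.001, -0.002]
contact_force: [1.1, -1.2, 0.8]
finger_gap: 0.0209
time_s: 26.75
eef_pos: [0.4295, 0.3602, 0.1325]
eef_rot: [0.803, -0.595, -0.0, 0.001]
contact_force: [0.2, 0.9, 0.0]
finger_gap: 0.0006
0.0006058326309851357 [0.42945382 0.36023514 0.13245679]
```

View pics/ov8.png

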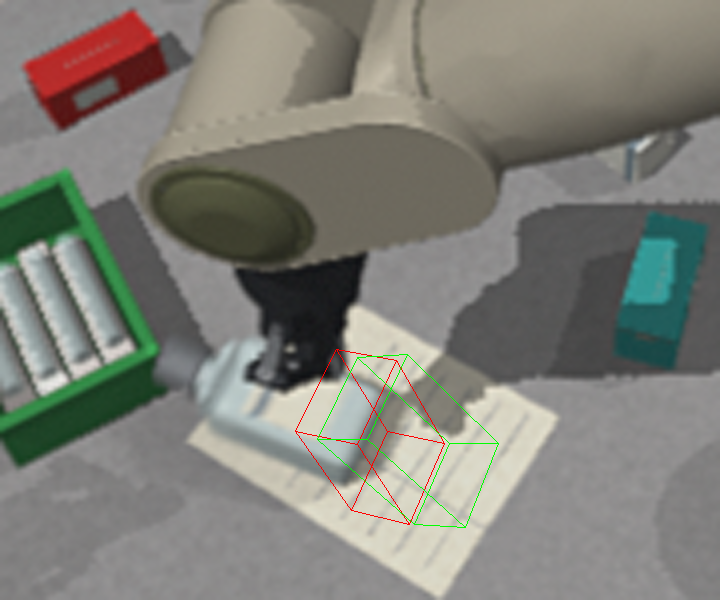

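```bash
python3 -m pendant '[[0,0,-2,0],[0,2,-3,0],[0,2,-3,0],[0,2,-1,0],[0,1,0,0],[0,0,0,0]]' -1 4; python3 -c "
from h import *
im=optics.camera('side');crop(im,120,170,300,320,4,'pics/s15.png')
im=optics.camera('wrist');cv2.imwrite('pics/w15.png',im[:,:,::-1])
im=optics.camera('top');crop(im,90,80,250,280,3,'pics/t15.png')
go(.4949,.3803,.028,110.9)"
```

```text
time_s: 27.4
eef_pos: [0.3619, 0.3399, 0.2229]
eef_rot: [0.804, -0.595, -0.0, 0.0]
contact_force: [-0.1, -0.2, 0.5]
finger_gap: 0.0851
t27.6 pos [0.3631 0.34   0.2224] axis -73.1 gap 0.0853 F [ 0.3  0.2 -0.2] q6 1.79
delta cm [ -0.03 -13.8   19.42] spin -4.0
after spin: x 0.94 y -13.75 z 19.44
```

View pics/s15.png

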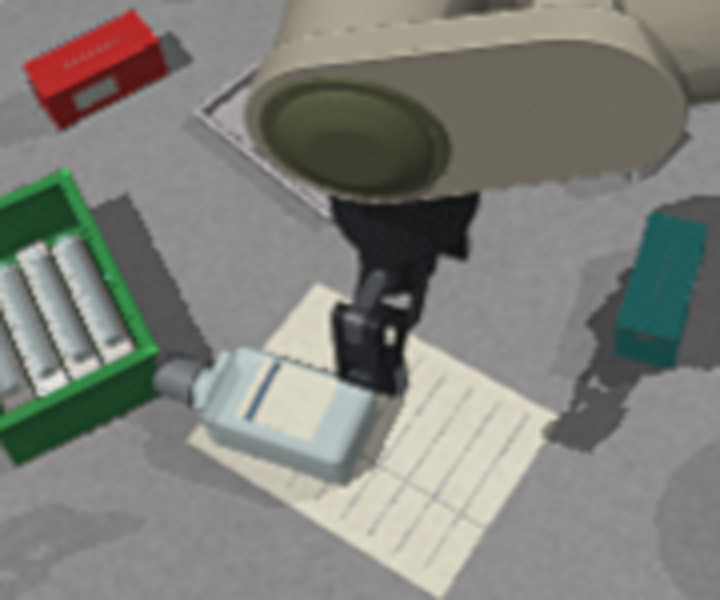

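View pics/t15.png

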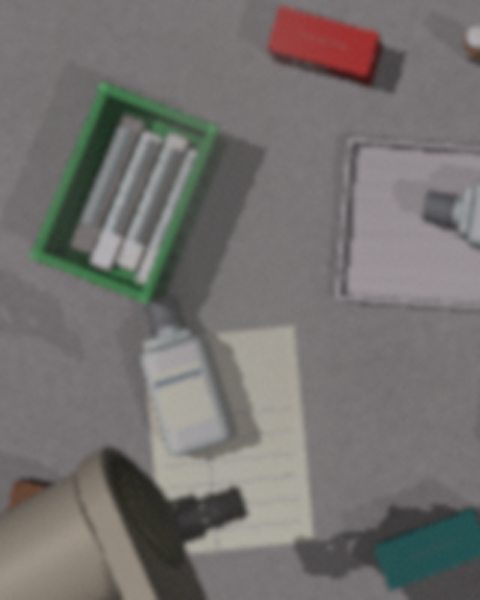

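```bash
python3 -c "
from h import *
P=lambda u,v,z:p2w('top',(u+.5)/3-.5+90,(v+.5)/3-.5+80,z)
c=P(162,317,.023);b=P(198,447,.023);t=P(160,302,.023)
print(c,b,np.linalg.norm(c-b),t)
d=(c-b)/np.linalg.norm(c-b);az=np.degrees(np.arctan2(d[1],d[0]));print(az)
g=c-d*.075;print(g)
go(g[0],g[1],.038,az+90)"
```

```text
[0.54337628 0.39887878 0.023     ] [0.41813356 0.36390006 0.023     ] 0.13003557180875497 [0.55790038 0.40086549 0.023     ]
15.604382161184091
[0.47114063 0.37870427 0.023     ]
t27.6 pos [0.3631 0.34   0.2224] axis -73.1 gap 0.0853 F [ 0.3  0.2 -0.2] q6 1.79
delta cm [ -0.57 -11.48  18.42] spin 1.3
after spin: x -0.82 y -11.44 z 18.44
```

View pics/w15.png

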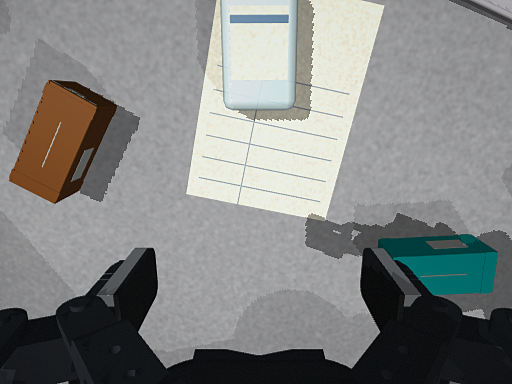

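```bash
python3 -m pendant '[[-0.1,-3,2,0],[-0.1,-4,3,0],[-0.1,-4,3,0],[0,-0.5,3,0],[0,0,3,0],[0,0,2,0],[0,0,1.5,0],[0,0,0,0]]' -1 25;python3 -m pendant '[[0,0,0,0],[0,0,0,0],[0,0,0,0],[0,0,0,0],[0,0,0,0]]' 1 25; python3 -m pendant '[[0,0,-1,0],[0,2,0,0],[0,2,0,0],[0,2,0,0],[0,1.5,0,0],[0,0,0.9,0],[0,0,0,0]]' 1 25; python3 -m pendant '[[0,0,0,0],[0,0,0,0],[0,0,0,0],[0,0,-4,0],[0,-2,-4,0],[0,-4,-3,0],[0,-3,-2,0],[0,0,0,0],[0,0,0,0]]' -1 4; python3 -c "
from h import *
m=optics.camera_model('wrist')
im=optics.camera('wrist');cv2.imwrite('pics/w16.png',im[:,:,::-1])
import pickle;pickle.dump(m,open('m.pkl','wb'))
go(.47,.37,.037,107)"
```

```text
time_s: 28.35
eef_pos: [0.4712, 0.3758, 0.0459]
eef_rot: [0.803, -0.596, -0.001, 0.002]
contact_force: [-0.1, 0.2, 0.7]
finger_gap: 0.0853
time_s: 28.85
eef_pos: [0.4726, 0.3766, 0.0497]
eef_rot: [0.803, -0.595, 0.001, -0.001]
contact_force: [0.6, -2.0, 7.0]
finger_gap: 0.0617
time_s: 29.55
eef_pos: [0.4, 0.3548, 0.0494]
eef_rot: [0.803, -0.595, -0.0, 0.0]
contact_force: [0.2, -0.3, -1.8]
finger_gap: 0.0613
time_s: 30.45
eef_pos: [0.4863, 0.3806, 0.1788]
eef_rot: [0.803, -0.596, -0.0, 0.0]
contact_force: [-0.6, -0.5, -0.3]
finger_gap: 0.0854
t30.5 pos [0.4855 0.3805 0.1783] axis -73.1 gap 0.0855 F [ 0.3  1.1 -0.7] q6 1.75
delta cm [ 0.55  1.76 14.13] spin -0.1
after spin: x 0.55 y 1.79 z 14.13
```

View pics/w16.png

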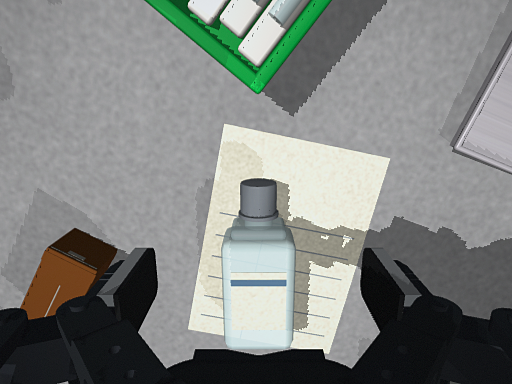

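```bash
python3 -c "
from h import *
import pickle;m=pickle.load(open('m.pkl','rb'))
t=p2w('wrist',258.5,181,.035,m);b=p2w('wrist',258.5,214,.035,m);print(t,b,np.linalg.norm(t-b))
d=(t-b)[:2];d/=np.linalg.norm(d);print(np.degrees(np.arctan2(d[1],d[0])))
c=p2w('wrist',258.5,197,.03,m);print(c)
t=c[:2]+d*.01
go(t[0],t[1],.039,107)"
```

```text
[0.49045275 0.38139571 0.035     ] [0.46397741 0.37335604 0.035     ] 0.02766911236431398
16.891759619928234
[0.47636659 0.37711838 0.03      ]
t30.5 pos [0.4855 0.3805 0.1783] axis -73.1 gap 0.0855 F [ 0.3  1.1 -0.7] q6 1.75
delta cm [ 0.05 -0.05 13.93] spin -0.1
after spin: x 0.06 y -0.03 z 13.93
```

```bash
python3 -m pendant '[[0,0,3,0],[0,0,3,0],[0,0,3,0],[0,0,2.5,0],[0,0,1.5,0],[0,0,0.9,0],[0,0,0,0]]' -0.2 4; python3 -m pendant '[[0,0,0,0],[0,0,0,0],[0,0,0,0],[0,0,0,0],[0,0,0,0]]' 1 4;  python3 -m pendant '[[0,0,-0.5,0],[0,0,-1,0],[0,0.1,-1,0],[0,0.2,-1,0],[0,0.3,-1,0],[0,0.3,-1,0],[0,0.4,-1,0],[0,0.4,-1,0],[0,0.5,-1,0],[0,0.5,-1,0],[0,0.5,-1,0],[0,0.5,-1,0],[0,0.5,-1,0],[0,0.3,-1,0],[0,0,-1,0],[0,0,0,0],[0,0,0,0]]'; python3 -c "
from ov import *
s,M=pose();print(s['finger_gap'],s['eef_pos']);overlay(s['eef_pos']+[0,0,-.016],17,[0,20,40],fn='pics/ov9.png',grip=.145,im=None)"
```

```text
time_s: 31.2
eef_pos: [0.4857, 0.3806, 0.0396]
eef_rot: [0.803, -0.595, -0.0, 0.001]
contact_force: [-0.1, 0.1, 0.6]
finger_gap: 0.051
time_s: 31.7
eef_pos: [0.4869, 0.3811, 0.0412]
eef_rot: [0.803, -0.595, 0.001, -0.001]
contact_force: [2.3, 1.1, 4.6]
finger_gap: 0.0297
time_s: 33.4
eef_pos: [0.4432, 0.3676, 0.1852]
eef_rot: [0.803, -0.595, -0.0, 0.0]
contact_force: [0.3, 0.3, -2.1]
finger_gap: 0.0296
0.029635126191707332 [0.44315801 0.36759744 0.18518718]
```

View pics/ov9.png

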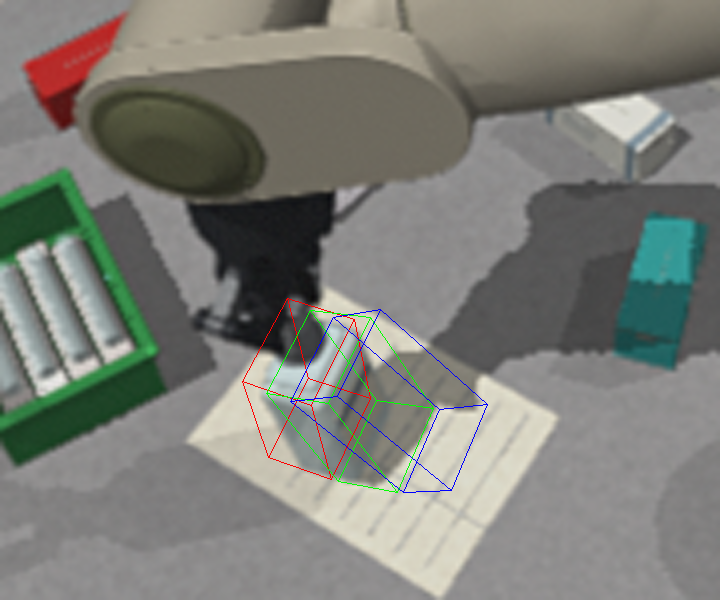

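```bash
python3 -m pendant '[[0.3,0.5,0,0],[0.3,1,0,0],[0.3,1,0,0],[0.2,1,0,0],[0,1,0,0],[0,0.5,0.5,0],[0,0,0.8,0],[0,0,0.5,0],[0,0,0,0]]' 1 4; python3 -m pendant '[[0,0,0.2,0],[0,0,0,0]]'; python3 -m pendant '[[0,0,0.2,0],[0,0,0,0]]';python3 -c "
from ov import *
s,M=pose();print(s['finger_gap'],s['eef_pos']);im=optics.camera('side');overlay(s['eef_pos']+[0,0,-.016],17,[0,15],fn='pics/ov10.png',grip=.145,im=im);crop(im,170,220,240,300,8,'pics/s10b.png')"
```

```text
time_s: 34.35
eef_pos: [0.3995, 0.343, 0.1678]
eef_rot: [0.803, -0.595, 0.001, -0.001]
contact_force: [-0.8, 0.4, 4.7]
finger_gap: 0.0293
time_s: 34.55
eef_pos: [0.4006, 0.3435, 0.1676]
eef_rot: [0.803, -0.595, 0.002, -0.003]
contact_force: [-0.6, -1.6, 15.9]
finger_gap: 0.0296
time_s: 34.75
eef_pos: [0.4014, 0.3438, 0.1671]
eef_rot: [0.803, -0.595, 0.002, -0.005]
contact_force: [-0.8, -1.0, 25.5]
finger_gap: 0.0293
0.02926413476748683 [0.40136564 0.34384795 0.16706942]
```

View pics/ov10.png

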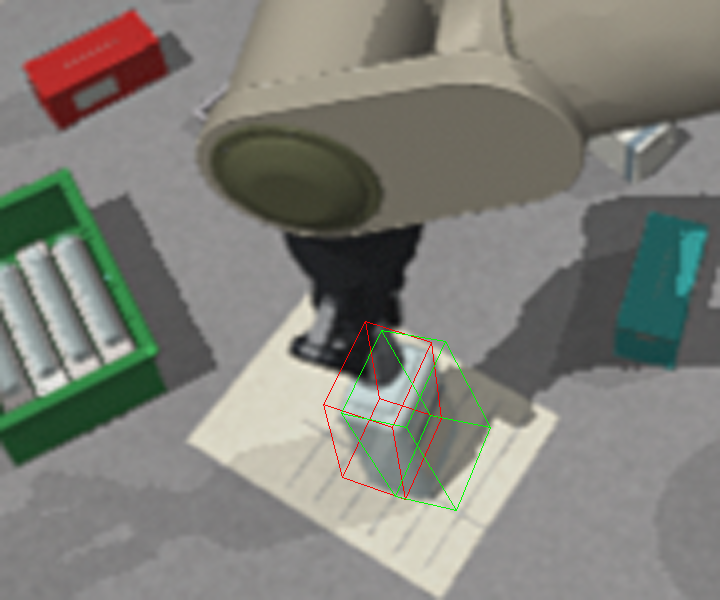

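```bash
python3 -m pendant '[[0,0,-0.4,0],[0,0,0,0],[0,0,0,0]]'; python3 -c "
from ov import *
s,M=pose();im=optics.camera('side');overlay(s['eef_pos']*[1,1,0]+[0,0,.15],17,[0,8],fn='pics/ov11.png',grip=.15,box=(170,210,270,300),s=7,im=im)
im=optics.camera('wrist');cv2.imwrite('pics/w17.png',im[:,:,::-1])"
```

```text
time_s: 35.1
eef_pos: [0.3989, 0.3427, 0.1674]
eef_rot: [0.803, -0.595, 0.0, -0.0]
contact_force: [0.7, 1.5, 4.9]
finger_gap: 0.0297
```

View pics/ov11.png

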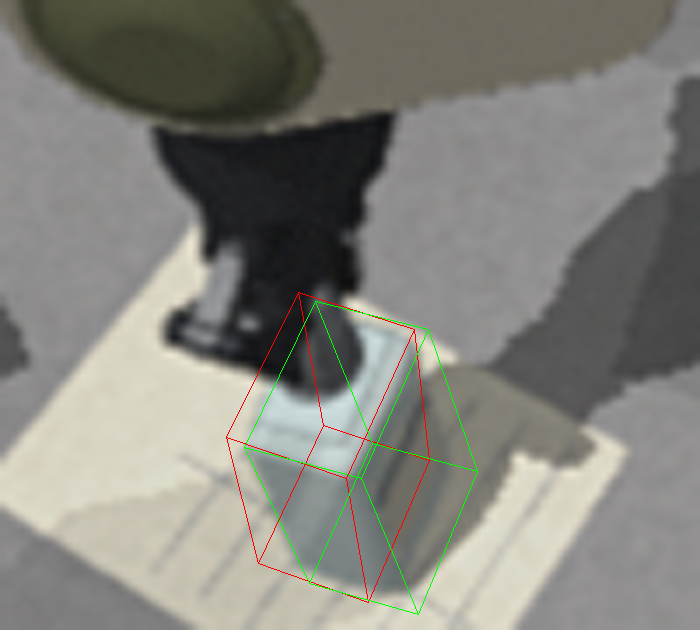

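View pics/w17.png

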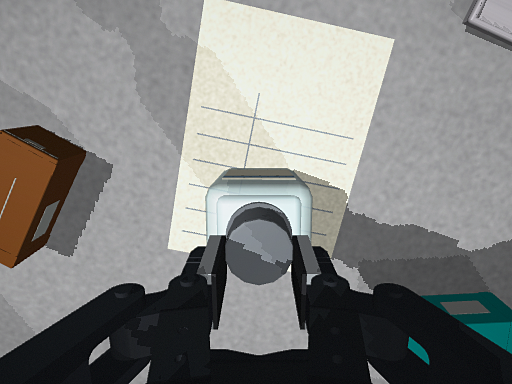

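```bash
python3 -m pendant '[[0,0,-0.1,0],[0,0,0,0],[0,0,0,0],[0,0,0,0],[0,0,0,0]]' -0.2 4; python3 -m pendant '[[0,0,-2,0],[0,0,-3,0],[0,0,-4,0],[0,0,-2,0],[0,0,0,0]]' -1; python3 -c "
from ov import *
im=optics.camera('wrist');cv2.imwrite('pics/w18.png',im[:,:,::-1])
im=optics.camera('side');crop(im,120,170,300,320,4,'pics/s18.png')
im=optics.camera('top');cv2.imwrite('pics/t18.png',im[:,:,::-1])"
```

```text
time_s: 35.7
eef_pos: [0.3985, 0.3426, 0.1682]
eef_rot: [0.803, -0.595, -0.0, 0.0]
contact_force: [0.3, -0.0, 0.6]
finger_gap: 0.0513
time_s: 36.2
eef_pos: [0.3992, 0.343, 0.2811]
eef_rot: [0.803, -0.595, 0.001, -0.003]
contact_force: [-0.1, -0.5, -0.2]
finger_gap: 0.0853
```

View pics/s18.png

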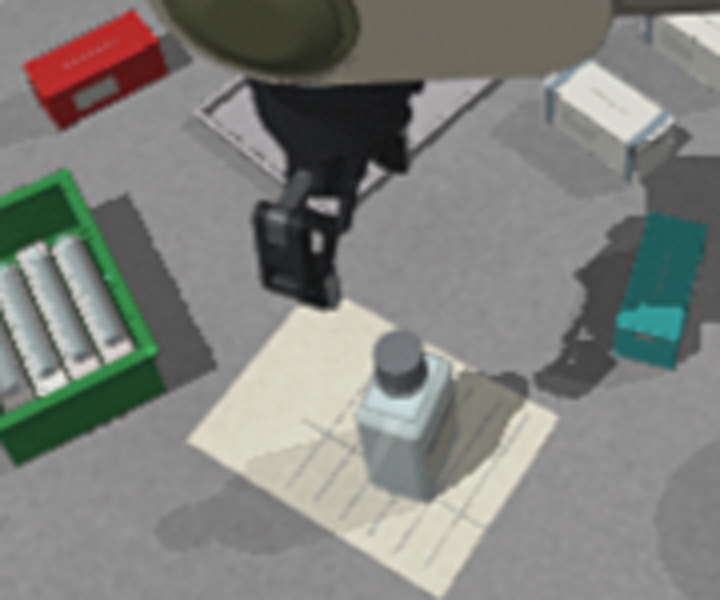

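View pics/w18.png

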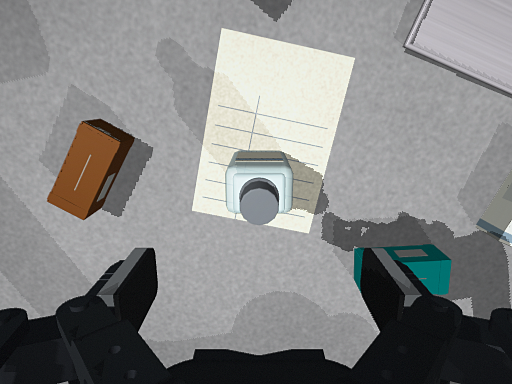

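View pics/t18.png

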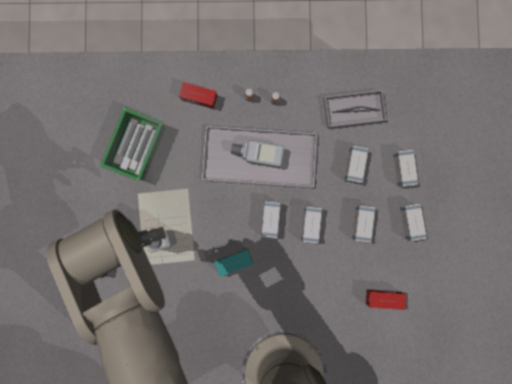

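```bash
python3 -c "
from h import *
m=optics.camera_model('wrist')
print('cap',p2w('wrist',258.5,200,.15,m))
go(.6455,.1415,.2,174.2)"
```

```text
cap [0.39206425 0.34002503 0.15      ]
t36.4 pos [0.3982 0.3424 0.2771] axis -73.1 gap 0.0854 F [0.2 0.7 0.3] q6 1.76
delta cm [ 26.41 -17.84   7.68] spin -67.3
after spin: x 26.64 y 17.49 z 7.71
```

```bash
python3 -m pendant '[[0,0,0,-8.4],[0,0,0,-8.4],[0,0,0,-8.4],[0,0,0,-8.4],[0,0,0,-8.4],[0,0,0,-8.4],[0,0,0,-8.4],[0,0,0,-8.5],[3.3,2.2,0.9,0],[3.3,2.2,1,0],[3.3,2.2,1,0],[3.3,2.2,1,0],[3.3,2.2,1,0],[3.3,2.2,1,0],[3.3,2.2,1,0],[3.5,2.1,0.7,0],[0,0,0,0],[0,0,0,0]]' -0.6 4; python3 -c "
from h import *
m=optics.camera_model('wrist')
im=optics.camera('wrist');cv2.imwrite('pics/w19.png',im[:,:,::-1])
import pickle;pickle.dump(m,open('m.pkl','wb'))
go(.6455,.1415,.042,174.2)"
```

```text
time_s: 38.15
eef_pos: [0.6452, 0.1411, 0.2002]
eef_rot: [0.999, -0.051, -0.002, 0.0]
contact_force: [-0.2, -0.0, 0.5]
finger_gap: 0.0682
t38.2 pos [0.6449 0.142  0.2011] axis -5.8 gap 0.0684 F [-0.  -0.1  0.9] q6 0.14
delta cm [ 0.1   0.04 15.91] spin 0.0
after spin: x 0.07 y 0.04 z 15.91
```

View pics/w19.png

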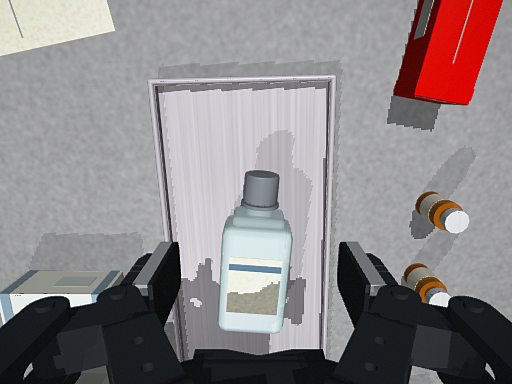

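```bash
python3 -c "
from h import *
import pickle;m=pickle.load(open('m.pkl','rb'))
c=p2w('wrist',262,190,.033,m);b=p2w('wrist',253.5,290,.049,m);d=(c-b)[:2];d/=np.linalg.norm(d)
az=np.degrees(np.arctan2(d[1],d[0]));print(c,az)
t=c[:2]+d*.01
go(t[0],t[1],.042,az+90)"
```

```text
[0.64738871 0.13042131 0.033     ] 79.33369736819962
t38.2 pos [0.6449 0.142  0.2011] axis -5.8 gap 0.0684 F [-0.  -0.1  0.9] q6 0.14
delta cm [ 0.49  0.12 15.91] spin 4.9
after spin: x 0.46 y 0.09 z 15.91
```

```bash
python3 -m pendant '[[0.45,0.1,3,4.9],[0,0,3.5,0],[0,0,3.5,0],[0,0,3,0],[0,0,1.9,0],[0,0,1,0],[0,0,0,0]]' -0.2 4; python3 -m pendant '[[0,0,0,0],[0,0,0,0],[0,0,0,0],[0,0,0,0],[0,0,0,0],[0,0,0,0]]' 1 4;  python3 -c "
from h import *
im=optics.camera('wrist');cv2.imwrite('pics/w20.png',im[:,:,::-1])"
```

```text
time_s: 38.9
eef_pos: [0.649, 0.141, 0.0426]
eef_rot: [0.996, -0.093, -0.001, 0.0]
contact_force: [0.6, 1.1, 0.3]
finger_gap: 0.0513
time_s: 39.5
eef_pos: [0.6504, 0.1408, 0.0444]
eef_rot: [0.996, -0.093, 0.001, -0.001]
contact_force: [-0.5, 3.8, 7.1]
finger_gap: 0.0298
```

View pics/w20.png

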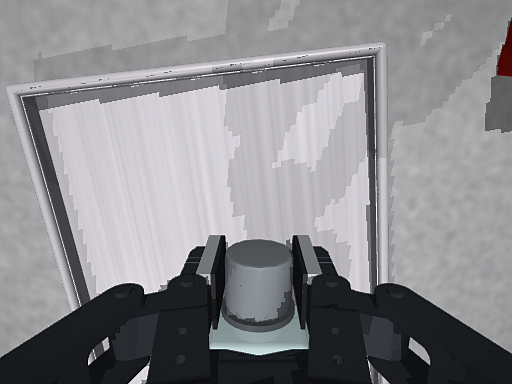

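```bash
python3 -m pendant '[[0,0,-0.5,0],[0,0,-1,0],[0,0.1,-1,0],[0,0.2,-1,0],[0,0.3,-1,0],[0,0.3,-1,0],[0,0.4,-1,0],[0,0.4,-1,0],[0,0.5,-1,0],[0,0.5,-1,0],[0,0.5,-1,0],[0,0.5,-1,0],[0,0.5,-1,0],[0,0.3,-1,0],[0,0,-1,0],[0,0,-1,0],[0,0,-1,0],[0,0,0,0]]'; python3 -c "
from ov import *
s,M=pose();print(s['finger_gap'],s['eef_pos']);overlay(s['eef_pos']+[0,0,-.016],79,[0,20,40],box=(130,80,310,220),fn='pics/ov20.png',grip=.147,im=None)
im=optics.camera('wrist');cv2.imwrite('pics/w21.png',im[:,:,::-1])"
```

```text
time_s: 41.35
eef_pos: [0.6421, 0.0962, 0.2101]
eef_rot: [0.996, -0.093, 0.001, -0.0]
contact_force: [-0.7, -0.2, -1.9]
finger_gap: 0.029
0.029015139111073725 [0.64207048 0.09621597 0.2100705 ]
```

View pics/ov20.png

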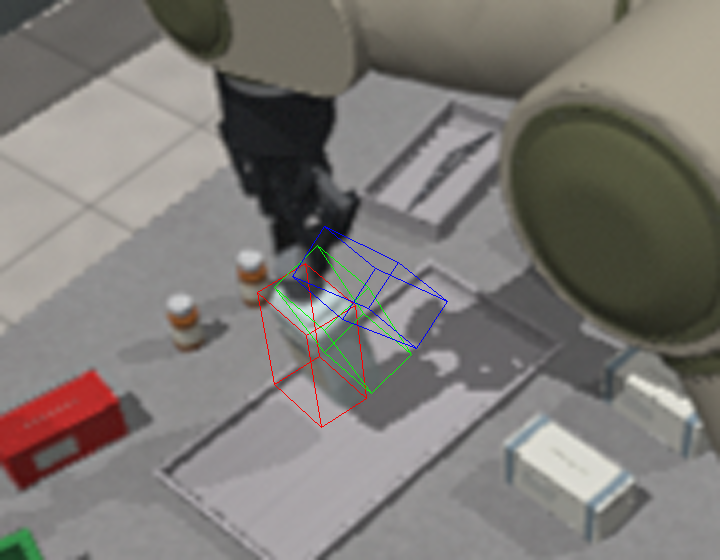

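View pics/w21.png

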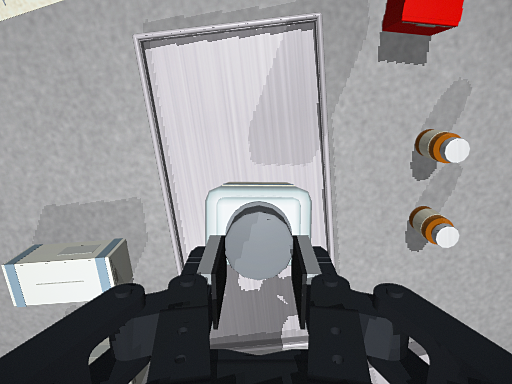

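```bash
python3 -c "
from h import *
go(.488,.361,.2,-10.7)"
```

```text
t41.5 pos [0.6415 0.0961 0.2082] axis -10.7 gap 0.0293 F [-1.1 -0.8 -2.4] q6 0.15
delta cm [-19.99 -23.19   0.82] spin 0.0
after spin: x -20.00 y -23.18 z 0.82
```

```bash
python3 -m pendant '[[-0.5,-0.6,0,0],[-1,-1.2,0,0],[-1.55,-1.8,0,0],[-1.55,-1.8,0,0],[-1.55,-1.8,0,0],[-1.55,-1.8,0,0],[-1.55,-1.8,0,0],[-1.55,-1.8,0,0],[-1.55,-1.8,0,0],[-1.55,-1.8,0,0],[-1.55,-1.8,0,0],[-1.55,-1.8,0,0],[-1.55,-1.8,0,0],[-1,-1.1,0,0],[-0.45,-0.5,0,0],[0,0,0.5,0],[0,0,0,0]]' 1 8; python3 -c "
from ov import *
go(.488,.361,.2,-10.7)
overlay(manip.observe()['eef_pos']+[0,0,-.016],79,[0,15],fn='pics/ov21.png',grip=.147,im=None)
im=optics.camera('wrist');cv2.imwrite('pics/w22.png',im[:,:,::-1])"
```

```text
time_s: 43.15
eef_pos: [0.4881, 0.3604, 0.2023]
eef_rot: [0.996, -0.093, -0.001, 0.001]
contact_force: [0.5, -0.4, -2.1]
finger_gap: 0.0295
t43.1 pos [0.4881 0.3604 0.2023] axis -10.7 gap 0.0295 F [ 0.5 -0.4 -2.1] q6 0.63
delta cm [-0.02 -0.06  0.23] spin -0.0
after spin: x -0.02 y -0.06 z 0.23
```

View pics/ov21.png

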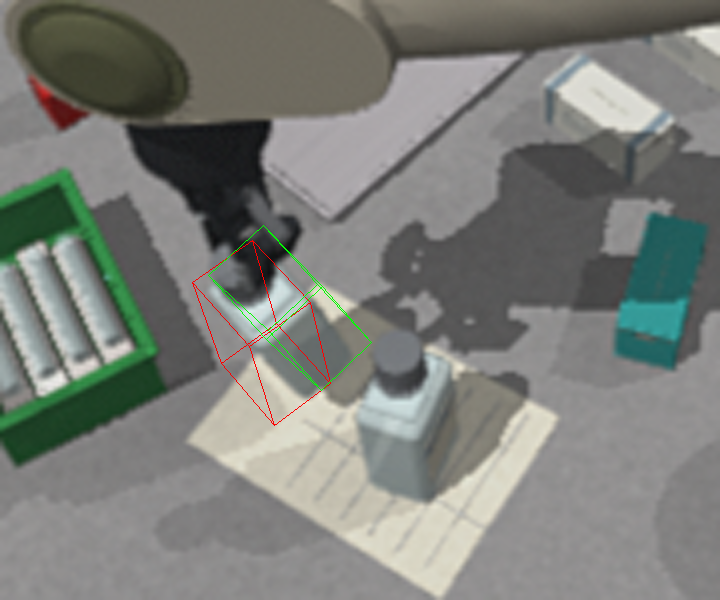

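View pics/w22.png

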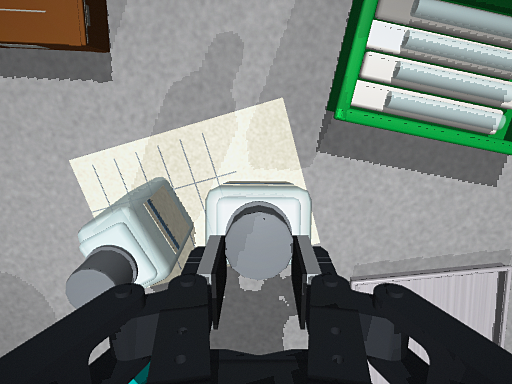

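```bash
python3 -m pendant '[[0,0,0.8,0],[0,0,1,0],[0,0,0.8,0],[0,0,0.4,0],[0,0,0,0]]' 1 4; python3 -m pendant '[[0,0,0.2,0],[0,0,0,0]]'; python3 -m pendant '[[0,0,0.2,0],[0,0,0,0]]'
```

```text
time_s: 43.75
eef_pos: [0.4878, 0.3609, 0.1724]
eef_rot: [0.996, -0.093, -0.001, 0.0]
contact_force: [-0.8, 0.1, -1.9]
finger_gap: 0.0293
time_s: 43.95
eef_pos: [0.4881, 0.3611, 0.1714]
eef_rot: [0.996, -0.093, 0.0, -0.0]
contact_force: [-0.1, 0.0, -1.2]
finger_gap: 0.0292
time_s: 44.15
eef_pos: [0.488, 0.361, 0.1692]
eef_rot: [0.996, -0.093, -0.0, 0.0]
contact_force: [0.6, 1.1, -2.6]
finger_gap: 0.0293
```

```bash
for i in 1 2 3; do python3 -m pendant '[[0,0,0.2,0],[0,0,0,0]]' | grep -E "eef_pos|contact"; done
```

```text
eef_pos: [0.4881, 0.3611, 0.1673]
contact_force: [-0.1, -0.2, -1.8]
eef_pos: [0.4886, 0.3617, 0.1669]
contact_force: [-1.4, 0.3, 7.3]
eef_pos: [0.4891, 0.3623, 0.1667]
contact_force: [-2.1, 1.1, 16.6]
```

```bash
python3 -m pendant '[[0,0,-0.2,0],[0,0,0,0]]' | grep -E "eef_pos|contact"; python3 -c "
from ov import *
im=optics.camera('side');crop(im,130,190,250,290,6,'pics/s23.png')
im=optics.camera('wrist');cv2.imwrite('pics/w23.png',im[:,:,::-1])"
```

```text
eef_pos: [0.4885, 0.3616, 0.1669]
contact_force: [-1.8, 1.8, 9.3]
```

View pics/s23.png

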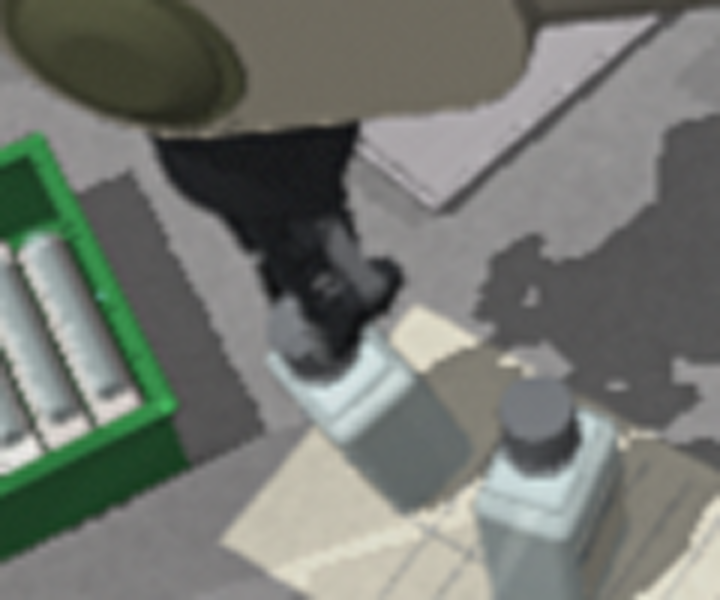

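View pics/w23.png

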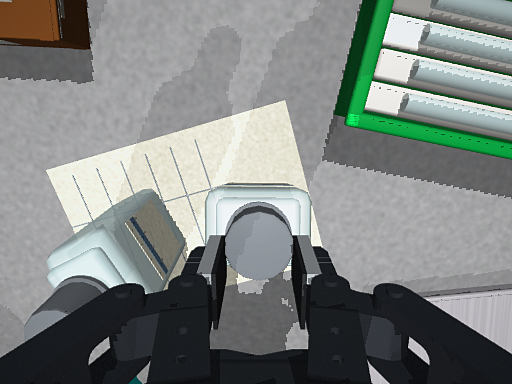

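```bash
python3 -m pendant '[[0,0.3,0,0],[0,0.3,0,0],[0,0.3,0,0],[0,0.3,0,0],[0,0,0,0]]' | grep -E "eef_pos|contact"; python3 -c "
from ov import *
im=optics.camera('wrist');cv2.imwrite('pics/w24.png',im[:,:,::-1])"
```

```text
eef_pos: [0.4864, 0.3495, 0.167]
contact_force: [-1.7, 0.4, 9.1]
```

View pics/w24.png

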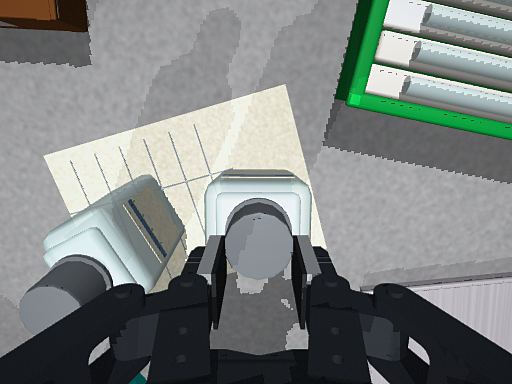

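```bash
python3 -m pendant '[[0,0.3,0,0],[0,0.2,0,0],[0,0,-0.1,0],[0,0,0,0]]' | grep -E "eef_pos|contact";  python3 -m pendant '[[0,0,0,0],[0,0,0,0],[0,0,0,0],[0,0,0,0]]' -0.2 4; python3 -m pendant '[[0,0,-2,0],[0,0,-3,0],[0,0,-4,0],[0,0,-2,0],[0,0,0,0]]'; python3 -c "
from ov import *
m=optics.camera_model('wrist')
im=optics.camera('wrist');cv2.imwrite('pics/w25.png',im[:,:,::-1])
im=optics.camera('side');crop(im,120,170,300,320,4,'pics/s25.png')
import pickle;pickle.dump(m,open('m.pkl','wb'))
go(.436,.033,.2,84.7)"
```

```text
eef_pos: [0.4852, 0.3444, 0.1667]
contact_force: [-0.3, 0.4, 3.7]
time_s: 46.4
eef_pos: [0.4848, 0.3443, 0.1661]
eef_rot: [0.996, -0.093, -0.0, 0.0]
contact_force: [-0.1, -0.2, -0.8]
finger_gap: 0.0513
time_s: 46.9
eef_pos: [0.4856, 0.3447, 0.2794]
eef_rot: [0.996, -0.093, 0.003, -0.001]
contact_force: [-0.9, 0.6, 0.1]
finger_gap: 0.0512
t47.0 pos [0.4847 0.3442 0.2756] axis -10.7 gap 0.0513 F [0.3 0.3 0. ] q6 0.61
delta cm [ 0.99 31.48  7.57] spin 84.6
after spin: x 31.44 y 1.98 z 7.56
```

View pics/w25.png

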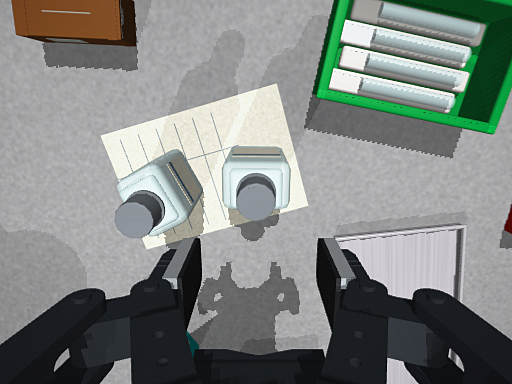

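View pics/s25.png

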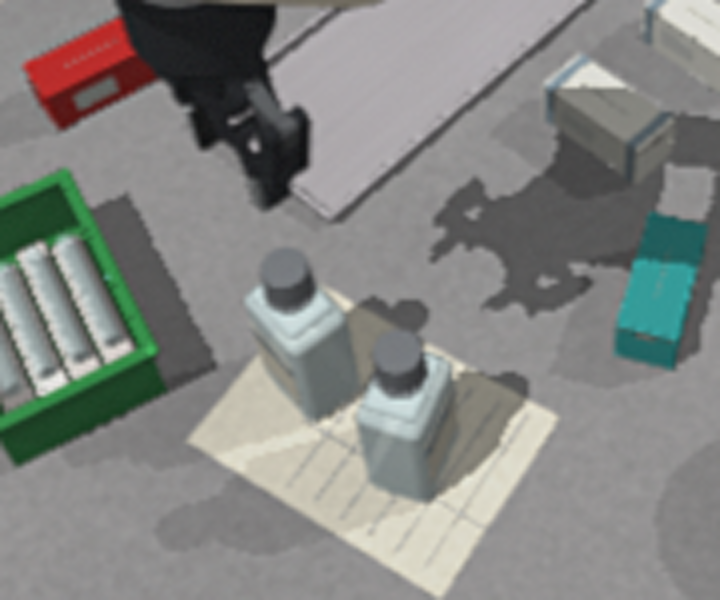

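```bash
python3 -m pendant '[[0,0,0,8.46],[0,0,0,8.46],[0,0,0,8.46],[0,0,0,8.46],[0,0,0,8.46],[0,0,0,8.46],[0,0,0,8.46],[0,0,0,8.46],[0,0,0,8.46],[0,0,0,8.46],[3.9,0.25,0.7,0],[3.9,0.25,1,0],[3.9,0.25,1,0],[3.9,0.25,1,0],[3.9,0.25,1,0],[3.9,0.25,1,0],[3.9,0.25,1,0],[3.9,0.25,0.8,0],[0,0,0,0]]' -1 30; python3 -c "
from h import *
m=optics.camera_model('wrist')
im=optics.camera('wrist');cv2.imwrite('pics/w26.png',im[:,:,::-1])
im=optics.camera('top');cv2.imwrite('pics/t26.png',im[:,:,::-1])
import pickle;pickle.dump(m,open('m.pkl','wb'))
go(.441,.033,.034,84.7)"
```

```text
time_s: 48.9
eef_pos: [0.4347, 0.0325, 0.1991]
eef_rot: [-0.672, 0.741, 0.002, -0.002]
contact_force: [0.3, 0.3, 0.4]
finger_gap: 0.0856
t49.0 pos [0.4357 0.0352 0.2003] axis -95.4 gap 0.0852 F [0.2 1.6 0.3] q6 1.48
delta cm [ 0.18 -0.59 16.63] spin -0.1
after spin: x 0.17 y -0.55 z 16.63
```

View pics/w26.png

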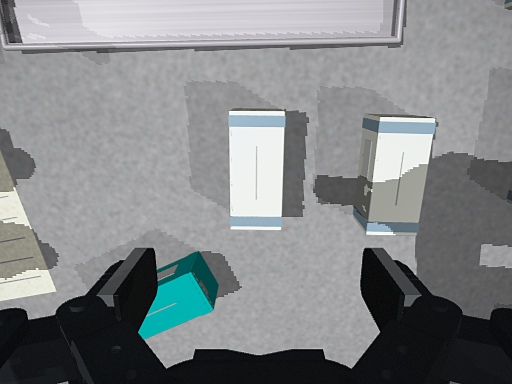

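View pics/t26.png

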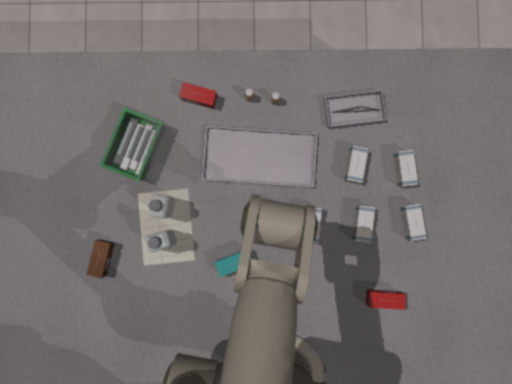

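```bash
cat > wr.py <<'E'
import sys,pickle
from h import *
# wr.py corners px (4 pts, order: far-left far-right near-right near-left) z slotx sloty
m=pickle.load(open('m.pkl','rb'))
a=list(map(float,sys.argv[1:9]));z=float(sys.argv[9])
w=np.array([p2w('wrist',a[2*i],a[2*i+1],z,m)[:2] for i in range(4)])
c=w.mean(0);d=w[0]+w[1]-w[2]-w[3];az=np.degrees(np.arctan2(d[1],d[0]))
print("centre",c.round(4),"L %.3f W %.3f"%(np.linalg.norm(d)/2,np.linalg.norm(w[0]+w[3]-w[1]-w[2])/2),"az %.1f"%az)
go(c[0],c[1],float(sys.argv[10]),az+90)
E
python3 wr.py 230 109 285 109.5 281.5 229.5 231 229.5 .044 .034
```

```text
centre [0.443 0.033] L 0.101 W 0.043 az -6.2
t49.0 pos [0.4357 0.0352 0.2003] axis -95.4 gap 0.0852 F [0.2 1.6 0.3] q6 1.48
delta cm [ 0.17 -0.79 16.63] spin 0.8
after spin: x 0.15 y -0.75 z 16.63
```

```bash
python3 -m pendant '[[0.15,-0.7,3.5,0.8],[0,0,4,0],[0,0,4,0],[0,0,2.6,0],[0,0,1.7,0],[0,0,0.8,0],[0,0,0,0]]' -1 30; python3 -m pendant '[[0,0,0,0],[0,0,0,0],[0,0,0,0],[0,0,0,0],[0,0,0,0]]' 1 30; python3 -m pendant '[[0,0,-1,0],[0,0,-3,0],[0,0,-4,0],[0,0,-3,-8.3],[0,0,0,-8.3],[0,0,0,-8.3],[0,0,0,-8.3],[0,0,0,-8.3],[0,0,0,-8.3],[0,0,0,-8.3],[0,0,0,-8.3],[0,0,0,-8.3],[0,0,0,-8.3],[0,0,0,-8.3]]'; python3 -c "
from h import *
go(.6341,.1647,.1,-4.2)"
```

```text
time_s: 49.7
eef_pos: [0.4427, 0.0342, 0.0346]
eef_rot: [-0.669, 0.743, 0.001, -0.001]
contact_force: [-0.1, 0.3, 0.2]
finger_gap: 0.0852
time_s: 50.2
eef_pos: [0.4435, 0.0333, 0.0361]
eef_rot: [-0.669, 0.744, -0.001, 0.001]
contact_force: [-1.8, 1.2, 6.8]
finger_gap: 0.0436
time_s: 51.6
eef_pos: [0.4429, 0.0334, 0.1459]
eef_rot: [0.999, -0.039, 0.0, 0.0]
contact_force: [-0.1, 0.1, -1.0]
finger_gap: 0.0437
t51.6 pos [0.4429 0.0334 0.1459] axis -4.5 gap 0.0437 F [-0.1  0.1 -1. ] q6 -0.11
delta cm [ 18.04 -14.58   4.59] spin -0.3
after spin: x 18.11 y -14.50 z 4.59
```

```bash
python3 -m pendant '[[1.5,-1.2,0,-0.3],[3,-2.4,0,0],[3,-2.4,0,0],[3,-2.4,0,0],[3,-2.4,0,0],[3,-2.4,0.5,0],[1.6,-1.3,1,0],[0,0,1,0],[0,0,0,0]]'; python3 -c "
from h import *
m=optics.camera_model('wrist')
im=optics.camera('wrist');cv2.imwrite('pics/w27.png',im[:,:,::-1])
import pickle;pickle.dump(m,open('m.pkl','wb'))
go(.6341,.1647,.0385,-4.2)"
```

```text
time_s: 52.5
eef_pos: [0.6337, 0.1635, 0.1187]
eef_rot: [0.999, -0.039, -0.002, 0.0]
contact_force: [-1.0, -0.2, -1.6]
finger_gap: 0.0434
t52.5 pos [0.634  0.1633 0.1199] axis -4.5 gap 0.0436 F [-0.5 -0.3  0.1] q6 0.15
delta cm [ 0.02 -0.15  8.14] spin -0.3
after spin: x 0.00 y -0.14 z 8.14
```

View pics/w27.png

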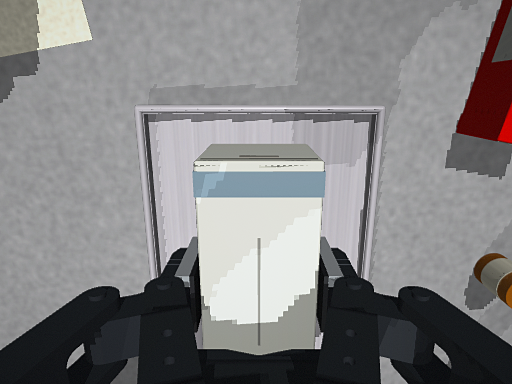

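```bash
python3 -c "
from h import *
import pickle;m=pickle.load(open('m.pkl','rb'))
a=p2w('wrist',136,107,.012,m);b=p2w('wrist',385,107,.012,m);print(a,b,np.linalg.norm(a-b),(a+b)/2)
u=np.array([.0732,.9973]);print(np.array([.6265,.062])+u*.164)
c=p2w('wrist',155,275,.012,m);d=p2w('wrist',362,275,.012,m);print(c,d,(c+d)/2,np.linalg.norm(c-d))"
```

```text
[0.56040916 0.2309086  0.012     ] [0.719842   0.21846941 0.012     ] 0.15991736700498368 [0.64012558 0.224689   0.012     ]
[0.6385048 0.2255572]
[0.55328714 0.11051985 0.012     ] [0.70564253 0.09896731 0.012     ] [0.62946484 0.10474358 0.012     ] 0.15279275661290437
```

```bash
python3 -m pendant '[[0.05,-0.1,2.5,0],[0,0,2.5,0],[0,0,1.7,0],[0,0,0.8,0],[0,0,0.5,0],[0,0,0,0]]'; python3 -c "
from h import *
go(.6341,.1647,.0385,-4.2)"
```

```text
time_s: 53.15
eef_pos: [0.6356, 0.1644, 0.0409]
eef_rot: [0.999, -0.039, 0.0, -0.0]
contact_force: [0.2, -0.3, -1.3]
finger_gap: 0.0436
t53.1 pos [0.6356 0.1644 0.0409] axis -4.5 gap 0.0436 F [ 0.2 -0.3 -1.3] q6 0.15
delta cm [-0.15 -0.02  0.24] spin -0.3
after spin: x -0.15 y -0.02 z 0.24
```

```bash
python3 -m pendant '[[-0.1,0,0.25,0],[0,0,0,0]]' | grep force; python3 -m pendant '[[0,0,0,0],[0,0,0,0],[0,0,0,0],[0,0,-2,0],[0,0,-4,0],[0,0,-5,0],[0,0,-2,8.3],[0,0,0,8.3],[0,0,0,8.3],[0,0,0,8.3],[0,0,0,8.3],[0,0,0,8.3],[0,0,0,8.3],[0,0,0,8.3],[0,0,0,8.3],[0,0,0,8.3],[0,0,0,8.3]]' -1; python3 -c "
from h import *
go(.418,-.0828,.2,84)"
```

```text
contact_force: [0.9, -0.0, 2.3]
time_s: 55.05
eef_pos: [0.6344, 0.1648, 0.1677]
eef_rot: [-0.668, 0.744, 0.0, -0.0]
contact_force: [-0.4, -0.1, -0.1]
finger_gap: 0.0853
t55.0 pos [0.6344 0.1648 0.1677] axis -96.1 gap 0.0853 F [-0.4 -0.1 -0.1] q6 1.75
delta cm [26.92 18.87 -3.22] spin -0.1
after spin: x 26.88 y 18.93 z -3.23
```

```bash
python3 -m pendant '[[3.4,2.4,-0.4,0],[3.4,2.4,-0.4,0],[3.4,2.4,-0.4,0],[3.4,2.4,-0.4,0],[3.4,2.4,-0.4,0],[3.4,2.4,-0.4,0],[3.4,2.4,-0.4,0],[3.1,2.1,-0.4,0],[0,0,0,0],[0,0,0,0]]'; python3 -c "
from h import *
m=optics.camera_model('wrist')
im=optics.camera('wrist');cv2.imwrite('pics/w28.png',im[:,:,::-1])
import pickle;pickle.dump(m,open('m.pkl','wb'))"
```

```text
time_s: 56.05
eef_pos: [0.4193, -0.0842, 0.2001]
eef_rot: [-0.67, 0.742, -0.0, 0.0]
contact_force: [0.7, 0.4, 0.6]
finger_gap: 0.0855
```

View pics/w28.png

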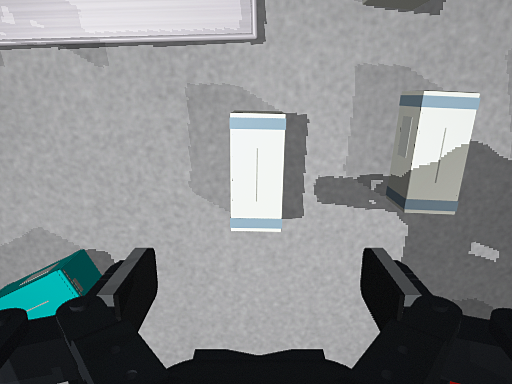

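```bash
python3 wr.py 230 113 286 113 282 231 231 231 .044 .0335
```

```text
centre [ 0.4261 -0.0839] L 0.099 W 0.044 az -6.6
t56.1 pos [ 0.4196 -0.0836  0.1999] axis -95.8 gap 0.0856 F [ 0.4 -0.4  0.2] q6 1.20
delta cm [-0.04 -0.65 16.64] spin 0.8
after spin: x -0.05 y -0.65 z 16.64
```

```bash
python3 -m pendant '[[0,-0.65,3.5,0.8],[0,0,4,0],[0,0,4,0],[0,0,2.6,0],[0,0,1.7,0],[0,0,0.8,0],[0,0,0,0]]' -1 30|grep pos; python3 -m pendant '[[0,0,0,0],[0,0,0,0],[0,0,0,0],[0,0,0,0],[0,0,0,0]]' 1 30; python3 -m pendant '[[0,0,-1,0],[0,0,-3,0],[0,0,-4,0],[0,0,-3,-8.4],[0,0,0,-8.4],[0,0,0,-8.4],[0,0,0,-8.4],[0,0,0,-8.4],[0,0,0,-8.4],[0,0,0,-8.4],[0,0,0,-8.4],[0,0,0,-8.4],[0,0,0,-8.4],[0,0,0,-8.4],[0,0,0,0]]'; python3 -c "
from h import *
go(.627,.0615,.1,-4.2)"
```

```text
eef_pos: [0.4258, -0.0838, 0.0331]
time_s: 57.3
eef_pos: [0.4262, -0.0847, 0.0346]
eef_rot: [-0.665, 0.747, -0.001, 0.0]
contact_force: [-0.3, 0.9, 7.3]
finger_gap: 0.0434
time_s: 58.8
eef_pos: [0.4257, -0.0845, 0.1443]
eef_rot: [0.999, -0.036, 0.0, 0.0]
contact_force: [-0.1, 0.1, -0.9]
finger_gap: 0.0438
t58.8 pos [ 0.4257 -0.0845  0.1443] axis -4.1 gap 0.0438 F [-0.1  0.1 -0.9] q6 -0.40
delta cm [ 19.03 -16.01   4.44] spin 0.1
after spin: x 19.01 y -16.03 z 4.43
```

```bash
python3 -m pendant '[[1.5,-1.2,0,0],[3.2,-2.7,0,0],[3.2,-2.7,0,0],[3.2,-2.7,0,0],[3.2,-2.7,0,0],[3.2,-2.7,0,0],[1.5,-1.3,0.5,0],[0,0,1,0],[0,0,0,0]]'|grep pos; python3 -c "
from h import *
m=optics.camera_model('wrist')
im=optics.camera('wrist');cv2.imwrite('pics/w29.png',im[:,:,::-1])
import pickle;pickle.dump(m,open('m.pkl','wb'))
go(.627,.0615,.037,-4.2)"
```

```text
eef_pos: [0.6258, 0.0612, 0.1271]
t59.8 pos [0.626  0.0608 0.1281] axis -4.3 gap 0.0437 F [ 0.3 -0.  -0.6] q6 -0.01
delta cm [ 0.12 -0.08  9.11] spin -0.1
after spin: x 0.10 y -0.08 z 9.11
```

View pics/w29.png

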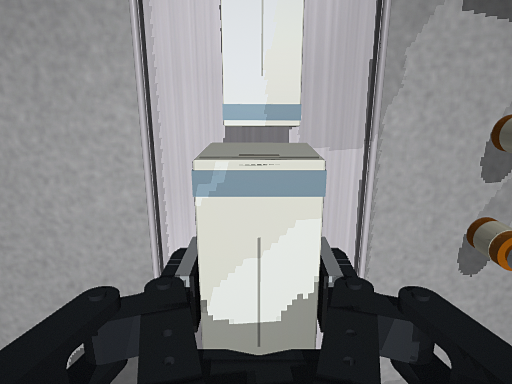

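```bash
python3 -c "
from h import *
import pickle;m=pickle.load(open('m.pkl','rb'))
a=p2w('wrist',223,126,.047,m);b=p2w('wrist',301,126,.047,m);e=(a+b)/2;print(e,np.linalg.norm(a-b))
z=m['cam_to_world']
# held front top edge: z = tcp -.0345+.044
zt=.1281-.0335+.044-.022+.0  
f0=p2w('wrist',192,160,.1281-.0345+.044,m);f1=p2w('wrist',326,160,.1281-.0345+.044,m);f=(f0+f1)/2;print('front edge',f,np.linalg.norm(f0-f1))
u=np.array([.0732,.9973]);s,M=pose();p=s['eef_pos'][:2];print('held front ahead of tcp',(f[:2]-p)@u,'neighbour edge ahead',(e[:2]-p)@u, 'lateral neighbour',(e[:2]-np.array([.6265,.062]))@np.array([u[1],-u[0]]))"
```

```text
[0.63228212 0.11266199 0.047     ] 0.04490556929271253
front edge [0.63058348 0.10970377 0.1376    ] 0.043560945116463475
held front ahead of tcp 0.049104031018082285 neighbour edge ahead 0.05217860736757524 lateral neighbour 0.0020580516385247604
```

```bash
python3 -m pendant '[[0.1,0,2.5,0],[0,0,3,0],[0,0,2,0],[0,0,0.8,0],[0,0,0.7,0],[0,0,0.2,0],[0,0,0,0]]'|grep -E "pos|force"; python3 -m pendant '[[0,0,0,0],[0,0,0,0],[0,0,0,0],[0,0,-2,0],[0,0,-4,0],[0,0,-5,0],[0,0,-2,8.3],[0,0,0,8.3],[0,0,0,8.3],[0,0,0,8.3],[0,0,0,8.3],[0,0,0,8.3],[0,0,0,8.3],[0,0,0,8.3],[0,0,0,8.3],[0,0,0,8.3],[0,0,0,8.3]]' -1; python3 -c "
from h import *
im=optics.camera('top');cv2.imwrite('pics/t30.png',im[:,:,::-1])
go(.419,-.2338,.2,83)"
```

```text
eef_pos: [0.6284, 0.0609, 0.0379]
contact_force: [-0.4, 0.1, -0.5]
time_s: 62.15
eef_pos: [0.628, 0.0612, 0.167]
eef_rot: [-0.67, 0.742, -0.0, 0.0]
contact_force: [-1.0, -0.6, 0.1]
finger_gap: 0.0855
t62.2 pos [0.628  0.0611 0.1669] axis -96.2 gap 0.0855 F [0.3 0.8 0.6] q6 1.59
delta cm [31.59 17.57 -3.31] spin 0.8
after spin: x 31.82 y 17.15 z -3.31
```

View pics/t30.png

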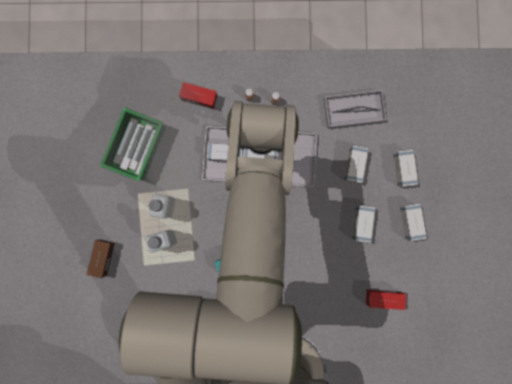

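```bash
python3 -m pendant '[[3.5,1.9,-0.4,0.8],[3.5,1.9,-0.4,0],[3.5,1.9,-0.4,0],[3.5,1.9,-0.4,0],[3.5,1.9,-0.4,0],[3.5,1.9,-0.4,0],[3.5,1.9,-0.4,0],[3.5,1.9,-0.4,0],[3.6,1.9,-0.1,0],[0,0,0,0],[0,0,0,0]]'|grep pos; python3 -c "
from h import *
m=optics.camera_model('wrist')
im=optics.camera('wrist');cv2.imwrite('pics/w31.png',im[:,:,::-1])
import pickle;pickle.dump(m,open('m.pkl','wb'))"
```

```text
eef_pos: [0.4236, -0.2349, 0.2]
```

View pics/w31.png

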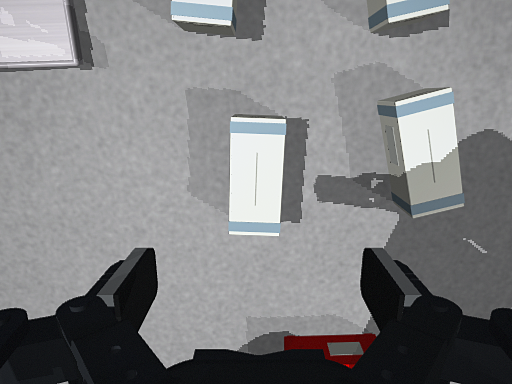

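```bash
python3 wr.py 230 117 286 119 280 236 229.5 234.5 .044 .0335
```

```text
centre [ 0.4267 -0.2335] L 0.100 W 0.044 az -7.9
t63.4 pos [ 0.4241 -0.2342  0.1999] axis -96.2 gap 0.0857 F [ 0.6  0.4 -0.4] q6 0.93
delta cm [-0.1  -0.25 16.64] spin 1.7
after spin: x -0.11 y -0.25 z 16.64
```

```bash
python3 -m pendant '[[-0.1,-0.25,3.5,1.7],[0,0,4,0],[0,0,4,0],[0,0,2.6,0],[0,0,1.7,0],[0,0,0.8,0],[0,0,0,0]]' -1 30|grep pos; python3 -m pendant '[[0,0,0,0],[0,0,0,0],[0,0,0,0],[0,0,0,0],[0,0,0,0]]' 1 30|grep -E "pos|gap"; python3 -m pendant '[[0,0,-1,0],[0,0,-3,0],[0,0,-4,0],[0,0,-3,-8.5],[0,0,0,-8.5],[0,0,0,-8.5],[0,0,0,-8.5],[0,0,0,-8.5],[0,0,0,-8.5],[0,0,0,-8.5],[0,0,0,-8.5],[0,0,0,-8.5],[0,0,0,-8.5],[0,0,0,-8.5],[0,0,0,0]]'|grep -E "pos|gap"; python3 -c "
from h import *
go(.620,-.041,.1,-4.2)"
```

```text
eef_pos: [0.4267, -0.2329, 0.0333]
eef_pos: [0.4268, -0.2342, 0.0347]
finger_gap: 0.0438
eef_pos: [0.4263, -0.2338, 0.1442]
finger_gap: 0.0437
t66.0 pos [ 0.4263 -0.2338  0.1442] axis -4.4 gap 0.0437 F [-0.5  0.2 -0.7] q6 -0.67
delta cm [ 17.83 -20.71   4.42] spin -0.2
after spin: x 17.91 y -20.64 z 4.42
```

```bash
python3 -m pendant '[[1.5,-1.7,0,0],[2.8,-3.3,0,0],[2.8,-3.3,0,0],[2.8,-3.3,0,0],[2.8,-3.3,0,0],[2.8,-3.3,0,0],[1.5,-1.7,0.5,0],[0.9,-0.8,1,0],[0,0,0,0]]'|grep pos; python3 -c "
from h import *
m=optics.camera_model('wrist')
im=optics.camera('wrist');cv2.imwrite('pics/w32.png',im[:,:,::-1])
import pickle;pickle.dump(m,open('m.pkl','wb'))
go(.620,-.041,.037,-4.2)"
```

```text
eef_pos: [0.6207, -0.0409, 0.127]
t67.0 pos [ 0.6204 -0.0418  0.1278] axis -4.6 gap 0.0435 F [-0.3 -0.7 -1. ] q6 -0.18
delta cm [-0.02 -0.07  9.08] spin -0.4
after spin: x -0.04 y -0.08 z 9.08
```

View pics/w32.png

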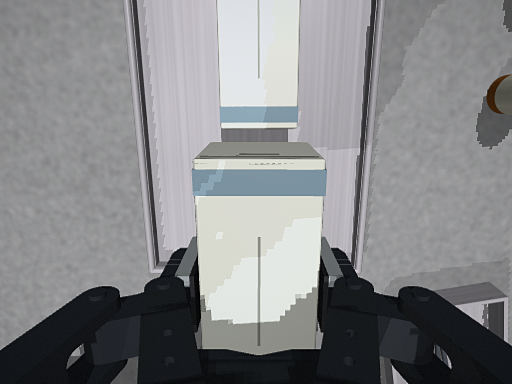

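```bash
python3 -m pendant '[[0,0.05,2.5,-0.3],[0,0,3,0],[0,0,2,0],[0,0,0.8,0],[0,0,0.6,0],[0,0,0.2,0],[0,0,0,0]]'|grep -E "pos|force"; python3 -m pendant '[[0,0,0,0],[0,0,0,0],[0,0,0,0],[0,0,-2,0],[0,0,-4,0],[0,0,-5,0],[0,0,-2,8.3],[0,0,0,8.3],[0,0,0,8.3],[0,0,0,8.3],[0,0,0,8.3],[0,0,0,8.3],[0,0,0,8.3],[0,0,0,8.3],[0,0,0,8.3],[0,0,0,8.3]]' -1; python3 -c "
from h import *
im=optics.camera('top');crop(im,180,80,440,260,3,'pics/t33.png')
go(.422,-.3755,.2,96)"
```

```text
eef_pos: [0.6213, -0.0423, 0.0386]
contact_force: [0.7, 0.3, -0.7]
time_s: 69.3
eef_pos: [0.6211, -0.0419, 0.168]
eef_rot: [0.722, -0.692, 0.0, -0.0]
contact_force: [0.4, 0.1, 0.9]
finger_gap: 0.0853
t69.3 pos [ 0.621 -0.042  0.168] axis -87.9 gap 0.0856 F [0.5 0.5 0.1] q6 1.28
delta cm [32.62 21.09 -3.2 ] spin -3.9
after spin: x 31.09 y 23.28 z -3.20
```

View pics/t33.png

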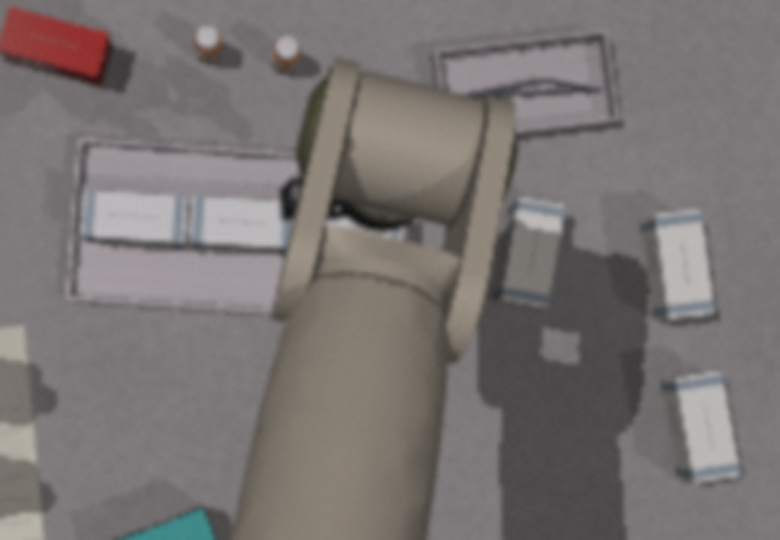

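```bash
python3 -m pendant '[[0,0,0,-3.9],[3.1,2.3,-0.3,0],[3.1,2.3,-0.3,0],[3.1,2.3,-0.3,0],[3.1,2.3,-0.3,0],[3.1,2.3,-0.3,0],[3.1,2.3,-0.3,0],[3.1,2.3,-0.3,0],[3.1,2.3,-0.3,0],[3.1,2.3,-0.4,0],[3.1,2.4,-0.4,0],[0,0,0,0],[0,0,0,0]]'|grep pos; python3 -c "
from h import *
m=optics.camera_model('wrist')
im=optics.camera('wrist');cv2.imwrite('pics/w34.png',im[:,:,::-1])
import pickle;pickle.dump(m,open('m.pkl','wb'))"
```

```text
eef_pos: [0.4276, -0.3771, 0.1999]
```

View pics/w34.png

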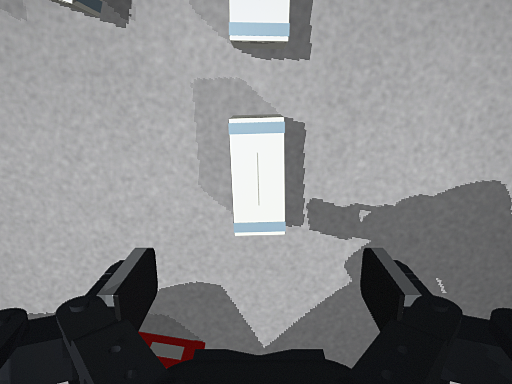

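```bash
python3 wr.py 229 118 284.5 117.5 285.5 233.5 235 235 .044 .0335
```

```text
centre [ 0.4309 -0.3771] L 0.099 W 0.044 az 8.4
t70.7 pos [ 0.4281 -0.3764  0.1998] axis -83.2 gap 0.0857 F [-0.2 -0.5 -0.3] q6 0.53
delta cm [ 0.1  -0.28 16.63] spin -1.6
after spin: x 0.11 y -0.28 z 16.63
```

```bash
python3 -m pendant '[[0.1,-0.28,3.5,-1.6],[0,0,4,0],[0,0,4,0],[0,0,2.6,0],[0,0,1.7,0],[0,0,0.8,0],[0,0,0,0]]' -1 30|grep pos; python3 -m pendant '[[0,0,0,0],[0,0,0,0],[0,0,0,0],[0,0,0,0],[0,0,0,0]]' 1 30|grep -E "pos|gap"; python3 -m pendant '[[0,0,-1,0],[0,0,-3,0],[0,0,-4,0],[0,0,-4,-7.7],[0,0,-2,-7.7],[0,0,0,-7.7],[0,0,0,-7.7],[0,0,0,-7.7],[0,0,0,-7.7],[0,0,0,-7.7],[0,0,0,-7.7],[0,0,0,-7.7],[0,0,0,-7.7],[0,0,0,0]]'|grep -E "pos|gap"; python3 -c "
from h import *
go(.6237,.0106,.16,-4.2)"
```

```text
eef_pos: [0.4311, -0.3765, 0.0333]
eef_pos: [0.4311, -0.3779, 0.0348]
finger_gap: 0.0435
eef_pos: [0.4306, -0.3774, 0.1742]
finger_gap: 0.0437
t73.3 pos [ 0.4306 -0.3774  0.1742] axis -4.6 gap 0.0437 F [ 0.   0.2 -1.2] q6 -0.84
delta cm [ 16.12 -40.23   1.42] spin -0.4
after spin: x 16.41 y -40.11 z 1.42
```

```bash
python3 -m pendant '[[0.7,-1.7,0,-0.4],[1.5,-3.6,0,0],[1.5,-3.6,0,0],[1.5,-3.6,0,0],[1.5,-3.6,0,0],[1.5,-3.6,0,0],[1.5,-3.6,0,0],[1.5,-3.6,0,0],[1.5,-3.6,0,0],[1.5,-3.6,0,0],[1.5,-3.6,0,0],[0.7,-1.7,0.5,0],[0,-0.6,0.5,0],[0,0,0,0]]'|grep pos; python3 -c "
from h import *
m=optics.camera_model('wrist')
im=optics.camera('wrist');cv2.imwrite('pics/w35.png',im[:,:,::-1])
import pickle;pickle.dump(m,open('m.pkl','wb'))
go(.6237,.0106,.0815,-4.2)"
```

```text
eef_pos: [0.6235, 0.0094, 0.1627]
t74.8 pos [0.6236 0.0085 0.1632] axis -4.4 gap 0.0434 F [ 1.1 -0.8 -0.5] q6 -0.10
delta cm [ 0.01 -0.22  8.17] spin -0.2
after spin: x -0.01 y -0.21 z 8.17
```

View pics/w35.png

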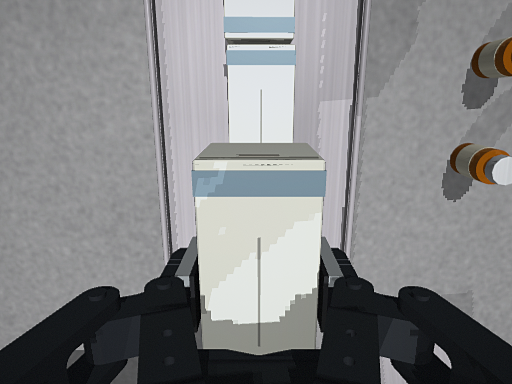

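```bash
python3 -m pendant '[[0.1,-0.15,2.5,-0.2],[0,0,2.5,0],[0,0,1.5,0],[0,0,0.8,0],[0,0,0.6,0],[0,0,0.1,0],[0,0,0,0]]'|grep -E "pos|force"
```

```text
eef_pos: [0.6257, 0.0103, 0.0845]
contact_force: [-0.6, -0.1, -0.6]
```

```bash
python3 -m pendant '[[-0.05,0,0.2,0],[0,0,0.1,0],[0,0,0,0]]'|grep -E "pos|force"; python3 -m pendant '[[0,0,0,0],[0,0,0,0],[0,0,0,0],[0,0,-2,0],[0,0,-4,0],[0,0,-5,0],[0,0,0,8.5],[0,0,0,8.5],[0,0,0,8.5],[0,0,0,8.5],[0,0,0,8.5],[0,0,0,8.5],[0,0,0,8.5],[0,0,0,8.5],[0,0,0,8.5],[0,0,0,8.5],[0,0,0,8.5]]' -1|grep -E "pos|gap"; python3 -c "
from h import *
im=optics.camera('top');crop(im,180,80,440,260,3,'pics/t36.png')
go(.588,-.215,.2,80)"
```

```text
eef_pos: [0.6252, 0.0105, 0.0818]
contact_force: [-2.3, -0.0, 5.0]
eef_pos: [0.6249, 0.0105, 0.1907]
finger_gap: 0.0855
t77.5 pos [0.6249 0.0105 0.1907] axis -98.4 gap 0.0851 F [-0.   0.3 -0.4] q6 1.55
delta cm [22.85  0.37 -0.93] spin 1.6
after spin: x 22.85 y -0.28 z -0.93
```

View pics/t36.png

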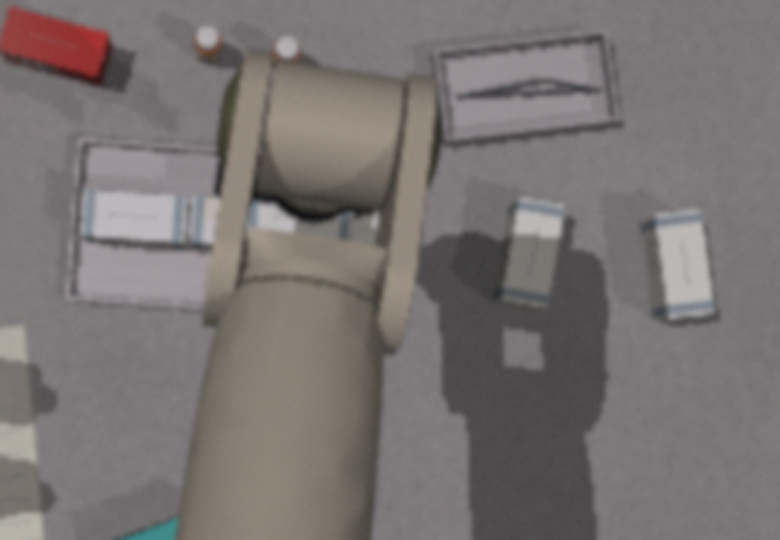

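```bash
python3 -m pendant '[[2,0,-0.4,1.6],[3.5,0,-0.5,0],[3.5,0,0,0],[3.5,0,0,0],[3.5,0,0,0],[3.5,0,0,0],[2.5,-0.2,0,0],[0.8,-0.1,0,0],[0,0,0,0],[0,0,0,0]]'|grep pos; python3 -c "
from h import *
m=optics.camera_model('wrist')
im=optics.camera('wrist');cv2.imwrite('pics/w37.png',im[:,:,::-1])
import pickle;pickle.dump(m,open('m.pkl','wb'))"
```

```text
eef_pos: [0.5922, -0.214, 0.1997]
```

View pics/w37.png

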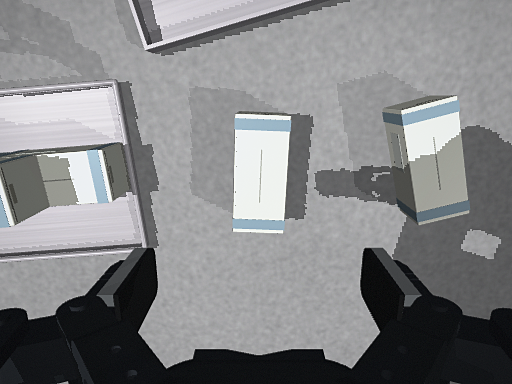

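```bash
python3 wr.py 235.5 113 291 116 284 233 233.5 231.5 .044 .0335
```

```text
centre [ 0.5974 -0.2169] L 0.099 W 0.044 az -11.1
t78.5 pos [ 0.5923 -0.2138  0.1998] axis -99.1 gap 0.0852 F [-0.2 -1.4  0.2] q6 1.20
delta cm [ 0.23 -0.56 16.63] spin 2.0
after spin: x 0.20 y -0.56 z 16.63
```

```bash
python3 -m pendant '[[0.2,-0.55,3.5,2],[0,0,4,0],[0,0,4,0],[0,0,2.6,0],[0,0,1.7,0],[0,0,0.8,0],[0,0,0,0]]' -1 30|grep pos; python3 -m pendant '[[0,0,0,0],[0,0,0,0],[0,0,0,0],[0,0,0,0],[0,0,0,0]]' 1 30|grep -E "pos|gap"; python3 -m pendant '[[0,0,-1,0],[0,0,-3,0],[0,0,-4,0],[0,0,-4,-8.1],[0,0,-3,-8.1],[0,0,0,-8.1],[0,0,0,-8.1],[0,0,0,-8.1],[0,0,0,-8.1],[0,0,0,-8.1],[0,0,0,-8.1],[0,0,0,-8.1],[0,0,0,-8.1],[0,0,0,-8.1],[0,0,0,-8],[0,0,0,0]]'|grep -E "pos|gap"; python3 -c "
from h import *
go(.6321,.1133,.17,-4.2)"
```

```text
eef_pos: [0.5971, -0.217, 0.0332]
eef_pos: [0.5976, -0.2182, 0.0349]
finger_gap: 0.0437
eef_pos: [0.597, -0.218, 0.1841]
finger_gap: 0.0436
t81.3 pos [ 0.597  -0.218   0.1841] axis -4.0 gap 0.0436 F [-0.8 -0.3 -2.8] q6 -0.46
delta cm [  1.18 -33.29   1.41] spin 0.2
after spin: x 1.08 y -33.30 z 1.41
```

```bash
python3 -m pendant '[[0.1,-1.7,0,0],[0.1,-3.5,0,0],[0.1,-3.5,0,0],[0.1,-3.5,0,0],[0.1,-3.5,0,0],[0.1,-3.5,0,0],[0.1,-3.5,0,0],[0.1,-3.5,0,0],[0.1,-3.5,0,0],[0.1,-2.2,0.5,0],[0.1,-1.4,0.8,0],[0,0,0,0],[0,0,0,0]]'|grep pos; python3 -c "
from h import *
m=optics.camera_model('wrist')
im=optics.camera('wrist');cv2.imwrite('pics/w38.png',im[:,:,::-1])
im=optics.camera('side');crop(im,150,90,330,230,4,'pics/s38.png')
import pickle;pickle.dump(m,open('m.pkl','wb'))
go(.6321,.1133,.0815,-4.2)"
```

```text
eef_pos: [0.6317, 0.1129, 0.1706]
t82.8 pos [0.632  0.1123 0.1711] axis -4.2 gap 0.0438 F [ 0.8 -0.6 -1.2] q6 0.07
delta cm [ 0.   -0.11  8.96] spin 0.0
after spin: x 0.01 y -0.11 z 8.96
```

View pics/w38.png

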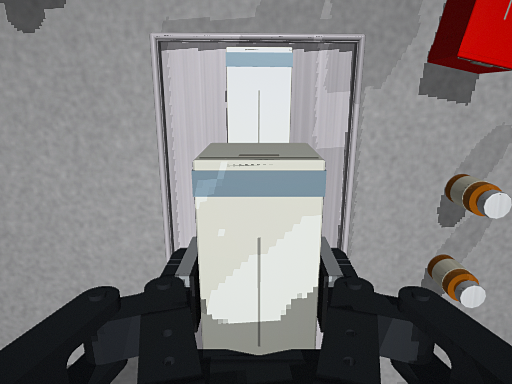

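View pics/s38.png

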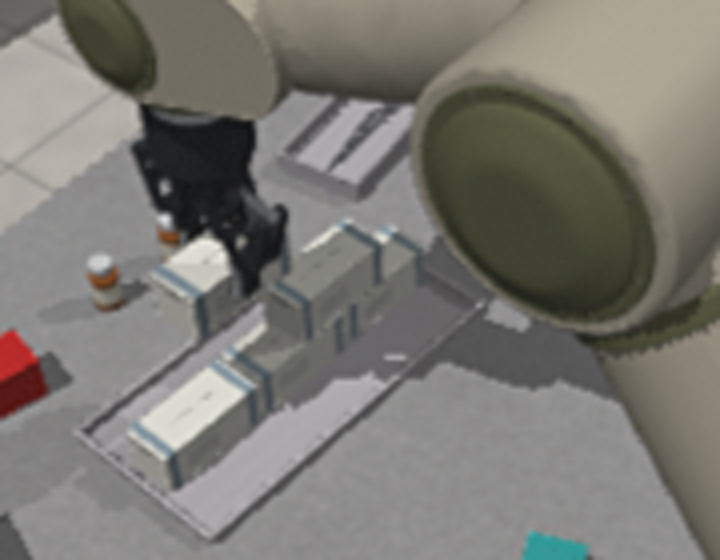

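```bash
python3 -m pendant '[[0,-0.1,2.5,0],[0,0,3,0],[0,0,1.7,0],[0,0,0.8,0],[0,0,0.6,0],[0,0,0.2,0],[0,0,0,0]]'|grep -E "pos|force"
```

```text
eef_pos: [0.6322, 0.1142, 0.0835]
contact_force: [-0.4, 0.2, -0.9]
```

```bash
python3 -m pendant '[[0,0,0.2,0],[0,0,0,0]]'|grep -E "pos|force"; python3 -m pendant '[[0,0,0,0],[0,0,0,0],[0,0,0,0],[0,0,-2,0],[0,0,-4,0],[0,0,-5,0],[0,0,0,8.1],[0,0,0,8.1],[0,0,0,8.1],[0,0,0,8.1],[0,0,0,8.1],[0,0,0,8.1],[0,0,0,8.1],[0,0,0,8.1],[0,0,0,8.1],[0,0,0,8.1]]' -1|grep -E "pos|gap"; python3 -c "
from h import *
im=optics.camera('top');crop(im,180,80,440,260,3,'pics/t39.png')
go(.577,-.3594,.2,96)"
```

```text
eef_pos: [0.6325, 0.1143, 0.0819]
contact_force: [0.1, -1.1, 3.5]
eef_pos: [0.6319, 0.1144, 0.1907]
finger_gap: 0.0853
t85.3 pos [0.6319 0.1144 0.1908] axis -85.8 gap 0.0856 F [ 0.6 -0.6  1. ] q6 1.49
delta cm [46.86  8.93 -0.93] spin -1.8
after spin: x 46.55 y 10.41 z -0.92
```

View pics/t39.png

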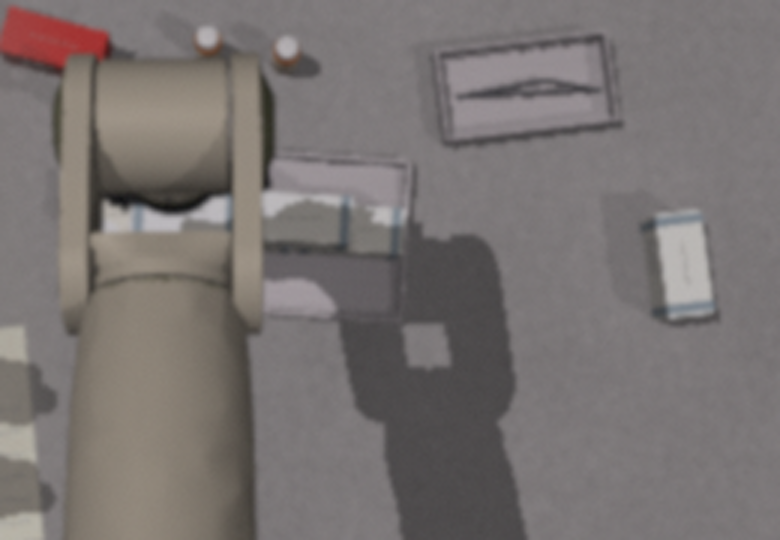

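```bash
python3 -m pendant '[[0,0,-0.5,-1.8],[3.5,0.8,-0.4,0],[3.9,0.87,0,0],[3.9,0.87,0,0],[3.9,0.87,0,0],[3.9,0.87,0,0],[3.9,0.87,0,0],[3.9,0.87,0,0],[3.9,0.87,0,0],[3.9,0.87,0,0],[3.9,0.87,0,0],[3.9,0.87,0,0],[3.5,0.8,0,0],[0.5,0.1,0,0],[0,0,0,0],[0,0,0,0]]'|grep pos; python3 -c "
from h import *
m=optics.camera_model('wrist')
im=optics.camera('wrist');cv2.imwrite('pics/w40.png',im[:,:,::-1])
import pickle;pickle.dump(m,open('m.pkl','wb'))"
```

```text
eef_pos: [0.5833, -0.3585, 0.1998]
```

View pics/w40.png

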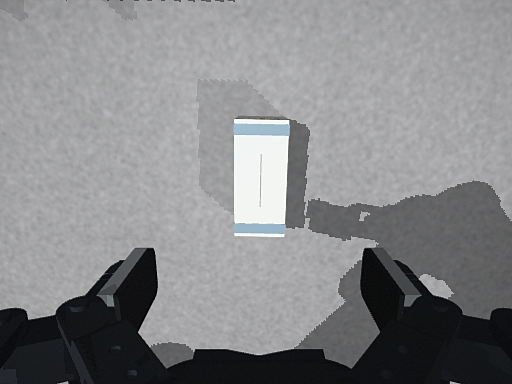

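```bash
python3 wr.py 234.5 119.5 289.5 120 285 237 235 236 .044 .0335
```

```text
centre [ 0.5851 -0.3605] L 0.099 W 0.043 az 6.0
t87.0 pos [ 0.5834 -0.3582  0.2   ] axis -83.2 gap 0.0853 F [-0.3  0.3  0.2] q6 0.73
delta cm [ 0.25 -0.14 16.65] spin 0.9
after spin: x 0.25 y -0.14 z 16.65
```

```bash
python3 -m pendant '[[0.25,-0.15,3.5,0.9],[0,0,4,0],[0,0,4,0],[0,0,2.6,0],[0,0,1.7,0],[0,0,0.8,0],[0,0,0,0]]' -1 30|grep pos; python3 -m pendant '[[0,0,0,0],[0,0,0,0],[0,0,0,0],[0,0,0,0],[0,0,0,0]]' 1 30|grep -E "pos|gap"; python3 -m pendant '[[0,0,-1,0],[0,0,-3,0],[0,0,-4,0],[0,0,-4,-8],[0,0,-4,-8],[0,0,-3,-8],[0,0,0,-8],[0,0,0,-8],[0,0,0,-8],[0,0,0,-8],[0,0,0,-8],[0,0,0,-8],[0,0,0,-8],[0,0,0,0]]'|grep -E "pos|gap"; python3 -c "
from h import *
go(.6284,.0623,.21,-4.2)"
```

```text
eef_pos: [0.585, -0.3614, 0.0338]
eef_pos: [0.5852, -0.3622, 0.035]
finger_gap: 0.0436
eef_pos: [0.5847, -0.3618, 0.2241]
finger_gap: 0.0435
t89.5 pos [ 0.5847 -0.3618  0.2241] axis -4.1 gap 0.0435 F [ 0.  -0.4 -1.2] q6 -0.65
delta cm [  1.32 -42.62   1.41] spin 0.1
after spin: x 1.26 y -42.62 z 1.41
```

```bash
python3 -m pendant '[[0.1,-1.7,0,0],[0.1,-3.5,0,0],[0.1,-3.5,0,0],[0.1,-3.5,0,0],[0.1,-3.5,0,0],[0.1,-3.5,0,0],[0.1,-3.5,0,0],[0.1,-3.5,0,0],[0.1,-3.5,0,0],[0.1,-3.5,0,0],[0.1,-3.5,0,0],[0.1,-3.5,0,0],[0.1,-1.7,0.5,0],[0,-0.7,0.6,0],[0,0,0,0],[0,0,0,0]]'|grep pos; python3 -c "
from h import *
m=optics.camera_model('wrist')
im=optics.camera('wrist');cv2.imwrite('pics/w41.png',im[:,:,::-1])
im=optics.camera('side');crop(im,150,90,330,230,4,'pics/s41.png')
import pickle;pickle.dump(m,open('m.pkl','wb'))
go(.6284,.0623,.1255,-4.2)"
```

```text
eef_pos: [0.6288, 0.0607, 0.2126]
t91.2 pos [0.629  0.0606 0.213 ] axis -4.3 gap 0.0433 F [ 0.5 -0.2 -0.4] q6 -0.01
delta cm [-0.07 -0.16  8.75] spin -0.1
after spin: x -0.07 y -0.16 z 8.75
```

View pics/w41.png

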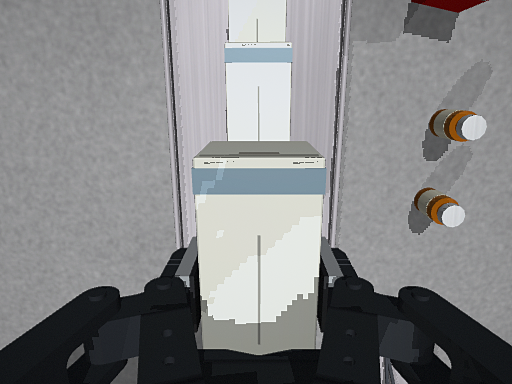

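View pics/s41.png

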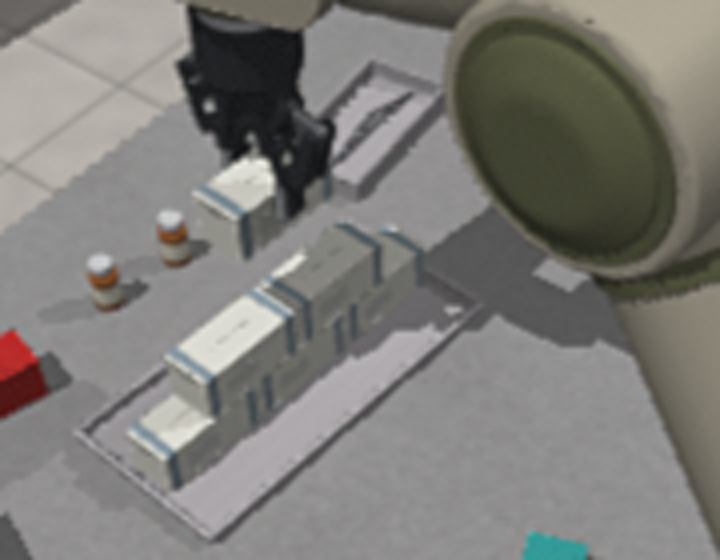

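Stack is aligned; lowering the top carton.

```bash
python3 -m pendant '[[-0.05,-0.15,2.5,0],[0,0,2.7,0],[0,0,1.5,0],[0,0,0.9,0],[0,0,0.7,0],[0,0,0.2,0],[0,0,0,0]]'|grep -E "pos|force";python3 -m pendant '[[0,0,0.15,0],[0,0,0,0]]'|grep -E "pos|force"; python3 -m pendant '[[0,0,0.1,0],[0,0,0,0]]'|grep -E "pos|force"
```

```text
eef_pos: [0.6287, 0.0634, 0.1283]
contact_force: [-0.2, -0.3, -0.9]
eef_pos: [0.6286, 0.0635, 0.1267]
contact_force: [-0.2, -0.4, -1.7]
eef_pos: [0.6287, 0.0635, 0.126]
contact_force: [-1.0, -1.0, 3.5]
```

Contact; release, rise and retreat to see everything.

```bash
python3 -m pendant '[[0,0,0,0],[0,0,0,0],[0,0,0,0],[0,0,-2,0],[0,0,-4,0],[0,0,-5,0],[0,0,-2,0],[-1,4,0,0],[-1,4,0,0],[-1,4,0,0],[-1,4,0,0],[-1,4,0,0],[-1,4,0,0],[-1,4,0,0],[-1,4,0,0],[-1,4,0,0],[0,0,0,0]]' -1|grep -E "pos|gap"; python3 -c "
from h import *
im=optics.camera('top');cv2.imwrite('pics/tf.png',im[:,:,::-1]);crop(im,120,80,340,280,3,'pics/tfc.png')
im=optics.camera('side');cv2.imwrite('pics/sf.png',im[:,:,::-1]);crop(im,140,100,320,310,3,'pics/sfc.png')"
```

```text
eef_pos: [0.5107, -0.293, 0.2549]
finger_gap: 0.0854
```

View pics/tfc.png

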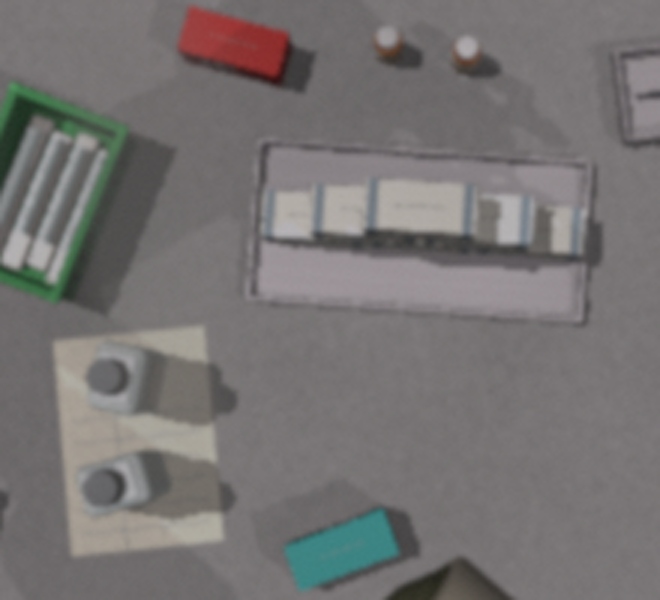

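View pics/sfc.png

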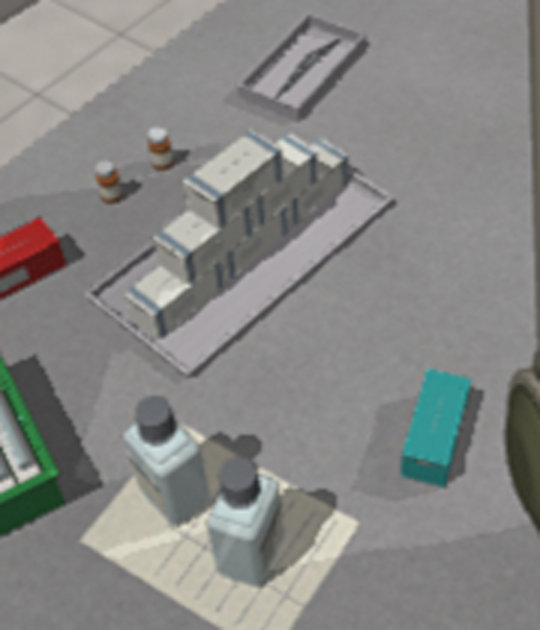

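View pics/tf.png

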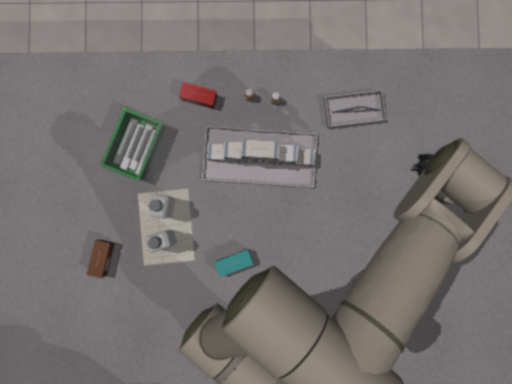

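```bash
python3 -c "
from h import *
P=lambda u,v,z:p2w('top',(u+.5)/3-.5+120,(v+.5)/3-.5+80,z)[:2]
C=np.array([.6265,.062]);u=np.array([.0732,.9973]);w=np.array([u[1],-u[0]])
def f(n,p):print(n,p.round(4),'along %.4f lat %.4f'%((p-C)@u,(p-C)@w))
a=[P(372,178,.135),P(474,182,.135),P(471,238,.135),P(368,231,.135)];f('top',np.mean(a,0))
f('b left end',P(266,216,.047));f('b right end',P(582,231,.047))
f('2 left end',P(316,210,.091));f('2 right end',P(530,219,.091))
S=np.array([.4235,.3403]);x=np.array([np.cos(np.radians(5)),np.sin(np.radians(5))])
for q in((108,377),(102,488)):
    p=P(*q,.15);d=p-S;print('bottle',p.round(4),'sheet',(d@x).round(4),(d@[-x[1],x[0]]).round(4))"
```

```text
top [0.6276 0.0626] along 0.0007 lat 0.0011
b left end [0.6355 0.2087] along 0.1470 lat -0.0018
b right end [ 0.6177 -0.0906] along -0.1529 lat 0.0024
2 left end [0.6334 0.158 ] along 0.0963 lat -0.0001
2 right end [ 0.623 -0.037] along -0.0990 lat 0.0037
bottle [0.4817 0.3329] sheet 0.0573 -0.0125
bottle [0.3872 0.3378] sheet -0.0364 0.0006
```

```bash
python3 -c "
from h import *
s=manip.observe();print(s['time_s'],s['contact_force']);print(manip.sign_off())"
```

```text
94.15 [ 0.1281828  -0.45199011  0.21287307]
the job is handed in; nothing more can be done
None
```

I stood both infusion bottles on the paper sheet and stacked all six white cartons 3‑2‑1 in running bond along the middle of the tray. I handed the job in at 94 s of the 210 s; no verdict is reported.

**Bottles:** The first bottle took three tries. At first it hung tilted from the cap grip and slipped out twice, landing against the basket, so I laid it back on the sheet each time. It stood once I gripped the outer end of the cap with the fingertips. The basket looked unmoved in the last pictures.

**Last checks (pictures after backing the arm off, against the tray and sheet positions I measured):**

| Item | Measured | Limit |
|---|---|---|
| Top carton | 1 mm off centre along and across the tray | 12 mm |
| Outer ends of the lower two courses | up to about 4 mm off the centre line | 12 mm |
| Bottle 1 on the sheet (x, y) | (+57, −13) mm | ±80, ±50 mm |
| Bottle 2 on the sheet (x, y) | (−36, 0) mm | ±80, ±50 mm |

- **Uprightness and bystanders:** I judged by eye that the bottles stood upright and that the dish, vials and look-alikes had not moved; I did not measure these.
- **Disagreement:** At the sheet‑side end of the stack, the top camera put the ends of the two lower courses about 6 mm further in than the release positions. Either reading is inside the 12 mm limit. I think it is an error in reading the edges, but I did not settle it.

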